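# Gauge the bored gourd-lamp collars

### The arm

A 6-joint arm with a two-finger parallel gripper is mounted at the origin on the work surface. World frame = base frame: x ahead of the robot, y to its left, z up, the work surface at z = 0. Lengths are in m, angles in degrees, forces in N, time in s.
With the tool pointing down it reaches from about 0.4 to 0.825 m from the base axis. Payload 7 kg.
Tool frame: the origin (TCP) lies midway between the tips of the shut fingers; the grasp point (between the pads) lies 19 mm behind it; z points along the fingers, y is the line along which they close (so a half turn about z gives the same grasp; the last joint's range is limited). The gripper opens to 88 mm and grips with 3 to 60 N. Pads are 19 mm wide; open, the fingers measure 130 mm over their backs; the gripper's body (78 mm by 193 mm) begins 47 mm behind the grasp point.
Start: joints at [-60.499, 20.546, 0.682, 0, -70.136, -16.507], TCP at [0.152, -0.658, 0.227] pointing down, gripper open.
Joint ranges: [-176.03, 176.03], [-82.01, 121.73], [-58.28, 71.71], [-173.87, 95.51], [-174.79, -0.11], [-173.66, 173.66]. Speed limits (degrees/s): [136.94, 136.94, 172.46, 180, 180, 180].

### API

Orientations are given as [roll, pitch, yaw] about the fixed x, y, z axes, in that order (R = Rz(yaw) Ry(pitch) Rx(roll)).
In Python, from plant import r gives the robot as it stands. The module is installed in compiled form; this text tells all that it offers.
- The arm moves only by the tool play_rows, never from a script. Its argument "rows" is a list of rows, each an object with "slide": the shift along the tool's x, y, z as a fraction of full scale, a list of three; "delta_rot": the turn, a rotation vector about the tool's x, y, z as a fraction of full scale, a list of three; "fingers": the opening, from -1 (shut) to 1 (fully open). In form: [{"slide": [x, y, z], "delta_rot": [rx, ry, rz], "fingers": fingers}, ...]. A call has 1 to 8 rows; each row shifts and turns the commanded pose from where the row before left it, along the tool's axes as they then stand; what a row does not reach is not made up. Full scale, the value 1, is 0.15 m for a shift and 0.08 rad for a turn. A row lasts 1/8 s, in which the tool goes at most 62.5 mm and 10.7 degrees, less where a joint would pass 70% of its speed; a pose out of reach is approached as far as the arm can. A call with a number of a shift or a turn outside -1 to 1 is refused whole. A call with a gripper value outside its range is refused whole. The fingers move at their own pace and stop on an object; "squeeze" is the grip in N (left out, the last holds). Time passes only in rows, so rows that do not move let the fingers close. It gives the time, the measured TCP pose, the force, the opening and the grip force at its end, in the units of the state.
- r.get_state(): the state, without advancing time (a new reading comes with each control period).
- r.capture(name): name is "side" or "top" or "wrist"; returns a dict with "image" (420x560x3 uint8, blue, green, red), "fx", "fy", "cx", "cy" (pixels), "R" (3x3) and "t" (3): a world point X has camera coordinates R X + t; the wrist camera has in their place "T_tool_cam" (4x4, takes a point from camera to tool coordinates, whose origin is the TCP and whose axes are the flange's). Camera axes: x right, y down, z forward; pixel columns grow to the right and rows downward; lengths in m; the calibration is good to about 2 mm. A picture is of the moment at which its call begins: read the wrist's pose just before it. There is no depth.
- r.close_job(): hands the job in; it is judged then, once.
The state is a dict: "time_s": time; "joints": joint angles; "qd": joint speeds; "joint_torque": joint torques, N m; "tcp_pos": TCP position; "eef_rot": TCP orientation; "contact_force": force on the tool from outside, world axes, zero at the start; "moment": the same for the moment, N m; "gripper_width": finger opening in m; "gripper_force": force on a finger pad.
Only numpy, scipy, OpenCV 4.12 (cv2) and the standard library are available. Lean on these libraries where they do the work, as an engineer would, in place of code of your own. Each camera call takes 0.05 s, during which the arm holds its last target. There are 200 camera calls.

### The job

Tip the tub's loose lid up by its cleat so that the far edge stays on the rim, then lift it off and lay it flat, cleat up, on the bench. Then check every bored block that is there, in the order maple, cherry, walnut (pale to dark): push the plug gauge's go end fully home in the bore, draw it out, and press the no-go end squarely against the mouth of the same bore for a moment to confirm that it is refused, before going on to the next block. Finish with all the blocks standing or lying inside the tub, the gauge back on its green rest (either way round), the lid still flat on the bench, and the gourds, bowl, handpiece, brush and glass left where they are.

Things in the scene. Friction and masses are not known exactly. Their poses are not given: they have to be found in the camera images.
- gauge: double-ended plug gauge, 112 mm long, 0.2 kg, lying level on the rest. Origin at the centre of its square aluminium handle (64 mm long, 24 x 24 mm); its x axis runs along the gauge towards the go end. Go end: steel plug 20 mm in diameter, 32 mm long, beside a green band; no-go end: steel plug 26 mm in diameter, 16 mm long, beside a red band. Go end fully home: the handle's square shoulder meets the block's face. It can be taken by the handle from above, across its width.
- gauge_go (a point): centre of the go end's flat tip, 64 mm from the gauge's origin along its +x
- gauge_nogo (a point): centre of the no-go end's flat tip, 48 mm from the gauge's origin along its -x
- rest: fixed green gauge rest, base 76 (x) x 44 (y) x 8 mm. Origin at the centre of its underside. Two saddles at x = -26 and +26 mm (each 8 mm thick in x) carry the handle 24 mm above the bench, so the gauge's centre is 36 mm above it; posts 10 mm higher beside each saddle leave 32 mm between them in y. The gauge lies along the rest's x, either way round; between the saddles there is room for the fingers.
- jig: fixed plywood bench hook carrying the blocks. Origin under the place of the middle block. Base 10 mm thick, x from -50 to +100 mm, 300 mm wide in y. The fence is a dark wood strip on the robot's side, x from -44 to -24 mm, its top 32 mm above the bench; a block against it has its centre at x = +1 mm. Block places at y = +95, 0 and -95 mm, any wood in any place. Blocks may be gauged where they stand; pushed along -x they come up against the fence.
- tub: fixed open-topped blue box, outside 212 (x) x 128 (y) x 58 mm tall, walls and floor about 6 mm. Origin at the centre of its underside. Three blocks fit standing in a row along x, 62 mm apart.
- lid: loose wooden lid of the tub, about 0.2 kg: plate 220 (x) x 136 (y) x 8 mm over a 5 mm deep register 186 x 102 mm that drops loosely inside the rim. Origin at the centre of the register's underside (so 53 mm up on the tub, 0 when laid on the bench). A dark wood cleat to hold it by stands on top along the lid's -y edge: 60 mm long in x, 14 mm thick in y, centred at y = -50 mm, from 13 to 45 mm above the origin. Beyond the tub's +y side the bench is clear for about 230 mm.
- lid_far (a point): middle of the lid plate's lower edge on the side away from the cleat (lid frame: y +68 mm, z 5 mm); on the closed tub it is at the rim, 58 mm above the bench
- lid_cleat (a point): middle of the cleat's top edge (lid frame: y -50 mm, z 45 mm)
- block_maple: pale cream bored collar block for a gourd lamp (maple), loose, about 0.2 kg, 50 x 50 mm, 46 mm tall; may be absent. Origin at the centre of its underside, z up. It stands on the jig with its -x face against or near the jig's fence and its bore facing its own +x, away from the robot.
- block_maple_bore (a point): centre of the bore's mouth on the maple block's +x face, 25 mm above its underside; axes as the block. The bore runs level along the block's -x, 22 mm in diameter, blind, 38 mm deep, with a 1 mm chamfer.
- block_maple_center (a point): centre of the maple block's body, 23 mm above its underside
- block_cherry: red-brown bored collar block for a gourd lamp (cherry), loose, about 0.2 kg, 50 x 50 mm, 46 mm tall; may be absent. Origin at the centre of its underside, z up. It stands on the jig with its -x face against or near the jig's fence and its bore facing its own +x, away from the robot.
- block_cherry_bore (a point): centre of the bore's mouth on the cherry block's +x face, 25 mm above its underside; axes as the block. The bore runs level along the block's -x, 22 mm in diameter, blind, 38 mm deep, with a 1 mm chamfer.
- block_cherry_center (a point): centre of the cherry block's body, 23 mm above its underside
- block_walnut: very dark brown bored collar block for a gourd lamp (walnut), loose, about 0.2 kg, 50 x 50 mm, 46 mm tall; may be absent. Origin at the centre of its underside, z up. It stands on the jig with its -x face against or near the jig's fence and its bore facing its own +x, away from the robot.
- block_walnut_bore (a point): centre of the bore's mouth on the walnut block's +x face, 25 mm above its underside; axes as the block. The bore runs level along the block's -x, 22 mm in diameter, blind, 38 mm deep, with a 1 mm chamfer.
- block_walnut_center (a point): centre of the walnut block's body, 23 mm above its underside
Mind the look-alikes: they are no part of the job. What is shaped like the block_walnut but orange is not meant.

How it is judged:
By the outcome, as a careful person would: the job done as asked, in the order asked, and still so for the second after the job is handed in, with the robot touching nothing.
Of block_maple, block_cherry, block_walnut only 2 to 3 are there at a start; the rules pass over those that are not, and their reading is None.
At some moment in a run one of block_maple, block_cherry, block_walnut may be knocked a few centimetres aside while the robot is not near it.
Once in a run the grip may slacken for a moment while it holds something.
It also fails if it takes over 210 s, if anything falls off the work surface, if the arm or the gripper's body presses on something with over 40 N, if the wrist force passes 120 N, or if a joint passes its speed limit or range.

## Working session

There is one attempt and no reset: what is moved stays moved. The work goes in short steps, Python scripts to look and compute and a tool call to move; the robot and the scene stay as the last step left them, time stands still between calls to the robot, and variables do not carry over. Pictures are saved under pics/ and viewed, at most 14 in all, crops included, and the job is handed in when it is done.

Besides the shell and the picture viewer there is one more tool, called after "Emit:" in YAML: its name, and indented under it one key for each argument. play_rows: Moves the arm, as the interface text tells. Shift numbers are shares of 0.15 m and turn numbers shares of 0.08 rad, none past 1 either way. Its arguments: {"type":"object","properties":{"rows":{"type":"array"},"squeeze":{"type":"number"}},"required":["rows"]}

```bash
mkdir -p pics; cat > h.py <<'E'
from plant import r
import cv2, numpy as np
from scipy.spatial.transform import Rotation as Ro
def snap(name,fn,crop=None,s=1.0):
    st=r.get_state(); c=r.capture(name); im=c["image"]
    if crop: a,b,e,f=crop; im=im[b:f,a:e]
    if s!=1: im=cv2.resize(im,None,fx=s,fy=s,interpolation=cv2.INTER_CUBIC)
    cv2.imwrite("pics/"+fn+".png",im); c["st"]=st
    np.save("pics/"+fn+".npy",c,allow_pickle=True); return c
def load(fn): return np.load("pics/"+fn+".npy",allow_pickle=True).item()
def cam(c):
    if "R" in c: return np.array(c["R"]),np.array(c["t"])
    T=np.eye(4);T[:3,:3]=Ro.from_euler("xyz",c["st"]["eef_rot"],degrees=True).as_matrix();T[:3,3]=c["st"]["tcp_pos"]
    M=np.linalg.inv(T@np.array(c["T_tool_cam"])); return M[:3,:3],M[:3,3]
def w(c,u,v,z):
    R,t=cam(c); d=R.T@np.array([(u-c["cx"])/c["fx"],(v-c["cy"])/c["fy"],1]); o=-R.T@t
    return o+d*(z-o[2])/d[2]
def p(c,X):
    R,t=cam(c); q=R@np.array(X)+t; return np.array([c["fx"]*q[0]/q[2]+c["cx"],c["fy"]*q[1]/q[2]+c["cy"]])
def S():
    s=r.get_state(); print({k:np.round(s[k],3).tolist() for k in ("time_s","tcp_pos","eef_rot","joints","contact_force","gripper_width","gripper_force")})
E
python3 - <<'E'
from h import *
S()
a=snap("top","top0",s=1.42); b=snap("side","side0",s=1.42)
for c in (a,b): print(-np.array(c["R"]).T@c["t"], c["fx"],np.round(c["R"],2).tolist())
print(r.get_state()["tcp_pos"], np.round(r.capture("wrist")["T_tool_cam"],3).tolist())
E
```

```text
{'time_s': 0.0, 'tcp_pos': [0.152, -0.657, 0.226], 'eef_rot': [179.907, -0.008, -167.009], 'joints': [-60.498, 20.591, 0.633, -0.02, -70.134, -16.505], 'contact_force': [0.074, 0.409, -0.6], 'gripper_width': 0.088, 'gripper_force': 0.0}
[ 0.41992407 -0.01377886  1.01376371] 462.57940151171783 [[0.03, -1.0, -0.02], [-0.99, -0.02, -0.11], [0.11, 0.03, -0.99]]
[-0.01241627  0.66032035  0.68933517] 435.32492100607413 [[-0.79, -0.61, 0.02], [-0.36, 0.45, -0.82], [0.5, -0.65, -0.58]]
[ 0.15168225 -0.65729403  0.22573539] [[0.001, -0.951, -0.308, 0.085], [1.0, 0.0, 0.001, -0.001], [-0.001, -0.308, 0.951, -0.158], [0.0, 0.0, 0.0, 1.0]]
```

View pics/top0.png

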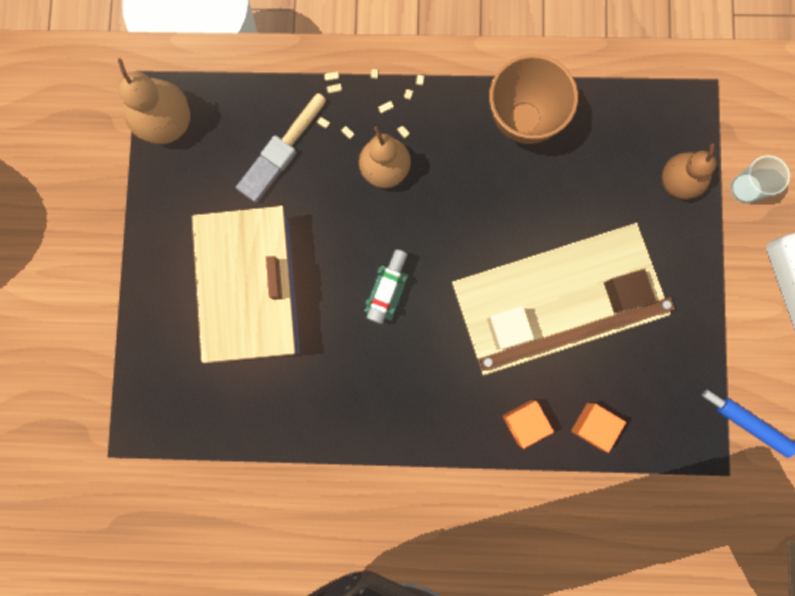

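View pics/side0.png

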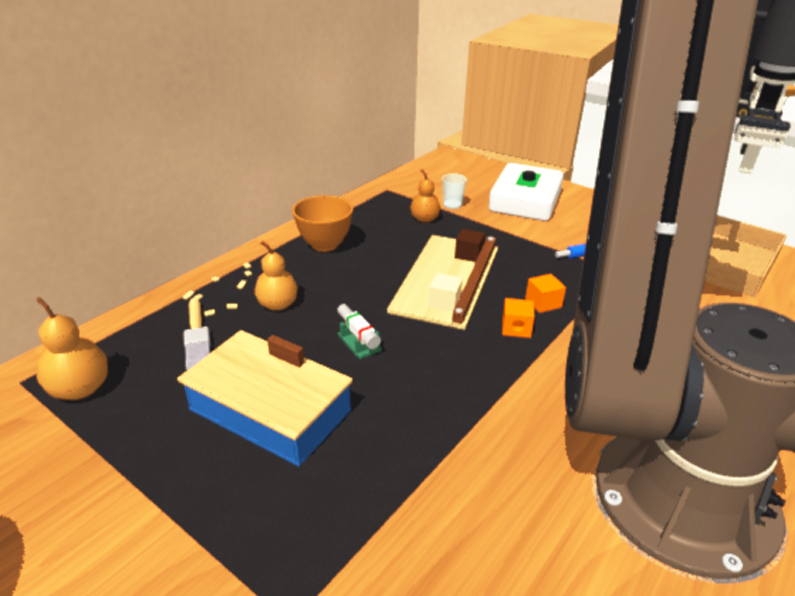

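```bash
python3 - <<'E'
from h import *
a=load("top0")
def W(l,z): return np.array([w(a,u/1.42,v/1.42,z) for u,v in l])
def rep(n,P): print(n,np.round(P[:,:2],3).tolist(),'mean',np.round(P.mean(0)[:2],4), 'ang/len',[ (round(np.degrees(np.arctan2(*(P[(i+1)%len(P)]-P[i])[[1,0]])),1),round(np.linalg.norm(P[(i+1)%len(P)]-P[i]),3)) for i in range(len(P))])
rep('lid',W([(193,215),(283,207),(298,354),(202,362)],.066))
rep('cleat',W([(267,257),(278,257),(283,298),(271,298)],.098))
rep('jig',W([(453,282),(637,224),(671,312),(483,374)],.010))
rep('maple',W([(489,317),(524,309),(533,339),(499,349)],.056))
rep('walnut',W([(606,286),(645,271),(658,299),(617,310)],.056))
rep('gauge',W([(399,252),(377,320)],.040))
I=a["image"]
cv2.imwrite("pics/c1.png",cv2.resize(I[145:265,120:300],None,fx=4.4,fy=4.4,interpolation=cv2.INTER_CUBIC))
cv2.imwrite("pics/c2.png",cv2.resize(I[150:270,310:485],None,fx=4.5,fy=4.5,interpolation=cv2.INTER_CUBIC))
E
```

```text
lid [[0.656, 0.318], [0.671, 0.184], [0.454, 0.153], [0.439, 0.292]] mean [0.5548 0.2366] ang/len [(np.float64(-83.7), np.float64(0.135)), (np.float64(-171.7), np.float64(0.219)), (np.float64(96.2), np.float64(0.14)), (np.float64(6.9), np.float64(0.219))]
cleat [[0.589, 0.197], [0.589, 0.181], [0.531, 0.172], [0.531, 0.189]] mean [0.56   0.1846] ang/len [(np.float64(-88.8), np.float64(0.016)), (np.float64(-170.5), np.float64(0.059)), (np.float64(91.3), np.float64(0.017)), (np.float64(8.3), np.float64(0.059))]
jig [[0.572, -0.073], [0.669, -0.355], [0.534, -0.404], [0.433, -0.12]] mean [ 0.552  -0.2382] ang/len [(np.float64(-71.1), np.float64(0.299)), (np.float64(-160.1), np.float64(0.144)), (np.float64(109.6), np.float64(0.302)), (np.float64(18.8), np.float64(0.148))]
maple [[0.515, -0.123], [0.528, -0.174], [0.484, -0.187], [0.469, -0.138]] mean [ 0.499  -0.1557] ang/len [(np.float64(-75.7), np.float64(0.052)), (np.float64(-163.1), np.float64(0.045)), (np.float64(107.8), np.float64(0.052)), (np.float64(17.9), np.float64(0.049))]
walnut [[0.565, -0.293], [0.588, -0.35], [0.547, -0.368], [0.53, -0.309]] mean [ 0.5573 -0.3301] ang/len [(np.float64(-67.6), np.float64(0.061)), (np.float64(-156.1), np.float64(0.045)), (np.float64(106.4), np.float64(0.062)), (np.float64(24.0), np.float64(0.038))]
gauge [[0.612, 0.011], [0.508, 0.041]] mean [0.5599 0.0261] ang/len [(np.float64(163.8), np.float64(0.108)), (np.float64(-16.2), np.float64(0.108))]
```

View pics/c1.png

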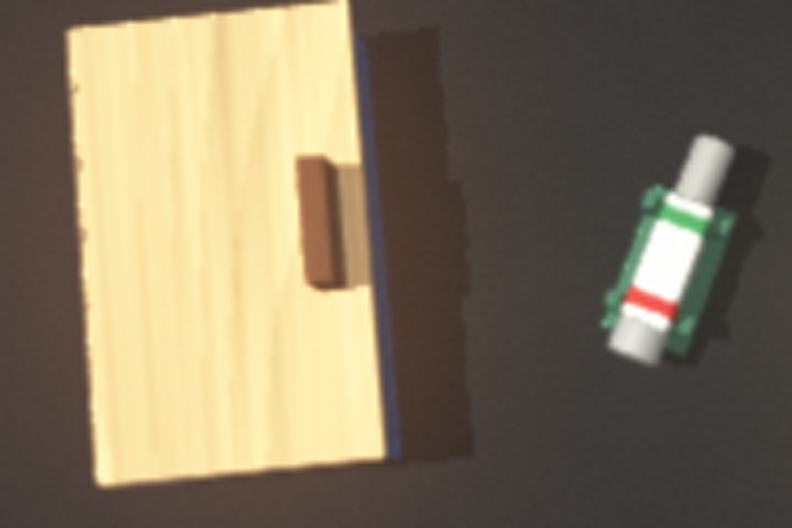

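View pics/c2.png

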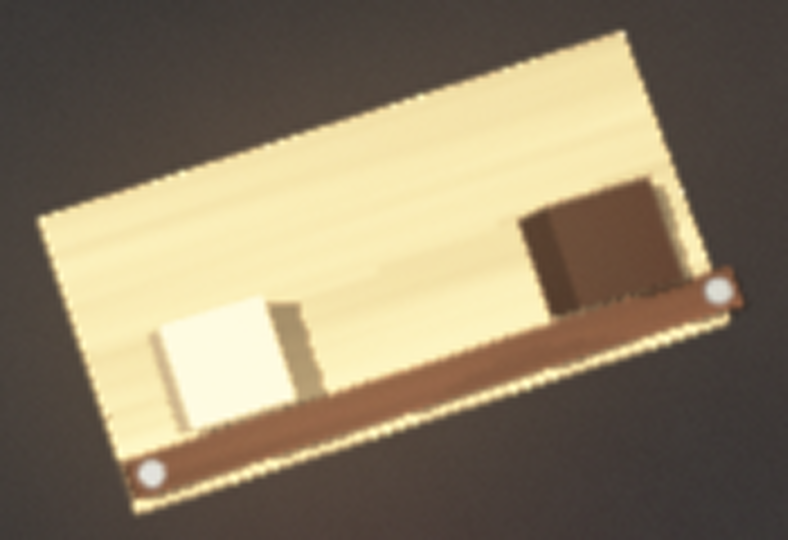

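```bash
cat >> h.py <<'E'
def plan(pos,yaw=None,st=None,tilt=None):
    """equal rows (slide, delta_rot) from present pose to pos and tool-down yaw"""
    st=st or r.get_state(); R0=Ro.from_euler("xyz",st["eef_rot"],degrees=True).as_matrix()
    yaw=st["eef_rot"][2] if yaw is None else yaw
    R1=Ro.from_euler("xyz",[180+(tilt or 0),0,yaw],degrees=True).as_matrix()
    v=Ro.from_matrix(R0.T@R1).as_rotvec(); D=np.array(pos)-st["tcp_pos"]
    n=max(1,int(np.ceil(max(np.linalg.norm(v)/.079,np.linalg.norm(D)/.058))))
    A=sum(R0@Ro.from_rotvec(v*k/n).as_matrix() for k in range(n)); s=np.linalg.solve(A,D)
    print("n",n,"slide",np.round(s/.15,3).tolist(),"rot",np.round(v/n/.08,3).tolist(),"| D",np.round(D,4).tolist(),"v",np.round(v,3).tolist())
E
python3 - <<'E'
from h import *
a=load("top0")
plan([.561,.187,.18],-172.5)
def P(l,z,sc,ox,oy): return np.array([w(a,u/sc+ox,v/sc+oy,z) for u,v in l])
def rep(n,P): print(n,np.round(P[:,:2],4).tolist(),'mean',np.round(P.mean(0)[:2],4),[(round(np.degrees(np.arctan2(*(P[(i+1)%len(P)]-P[i])[[1,0]])),1),round(np.linalg.norm(P[(i+1)%len(P)]-P[i]),3)) for i in range(len(P))])
rep('lid',P([(67,28),(348,1),(385,459),(98,486)],.066,4.4,120,145))
rep('gauge',P([(709,136),(637,357)],.042,4.4,120,145))
rep('jig',P([(38,217),(624,32),(731,322),(134,513)],.01,4.5,310,150))
rep('maple',P([(162,330),(265,297),(297,400),(190,430)],.056,4.5,310,150))
rep('walnut',P([(553,205),(652,178),(685,280),(580,312)],.056,4.5,310,150))
E
```

```text
n 17 slide [-0.218, 0.297, 0.018] rot [0.001, -0.0, 0.07] | D [0.4093, 0.8444, -0.0458] v [0.001, -0.0, 0.096]
lid [[0.656, 0.3195], [0.6719, 0.1847], [0.4536, 0.1574], [0.4376, 0.2915]] mean [0.5548 0.2383] [(np.float64(-83.3), np.float64(0.136)), (np.float64(-172.9), np.float64(0.22)), (np.float64(96.8), np.float64(0.135)), (np.float64(7.3), np.float64(0.22))]
gauge [[0.6147, 0.0107], [0.5063, 0.0425]] mean [0.5605 0.0266] [(np.float64(163.7), np.float64(0.113)), (np.float64(-16.3), np.float64(0.113))]
jig [[0.5732, -0.0714], [0.6708, -0.3554], [0.5297, -0.4042], [0.4312, -0.1196]] mean [ 0.5512 -0.2377] [(np.float64(-71.0), np.float64(0.3)), (np.float64(-160.9), np.float64(0.149)), (np.float64(109.1), np.float64(0.301)), (np.float64(18.7), np.float64(0.15))]
maple [[0.5149, -0.1267], [0.5313, -0.1738], [0.4841, -0.1886], [0.4691, -0.1399]] mean [ 0.4998 -0.1573] [(np.float64(-70.8), np.float64(0.05)), (np.float64(-162.6), np.float64(0.049)), (np.float64(107.0), np.float64(0.051)), (np.float64(16.1), np.float64(0.048))]
walnut [[0.5771, -0.306], [0.5907, -0.3515], [0.5436, -0.3658], [0.5277, -0.3178]] mean [ 0.5598 -0.3353] [(np.float64(-73.3), np.float64(0.048)), (np.float64(-163.2), np.float64(0.049)), (np.float64(108.3), np.float64(0.051)), (np.float64(13.4), np.float64(0.051))]
```

Emit:
play_rows:
  rows:
    - {"slide": [-0.218, 0.297, 0.018], "delta_rot": [0, 0, 0.07], "fingers": 1}
    - {"slide": [-0.218, 0.297, 0.018], "delta_rot": [0, 0, 0.07], "fingers": 1}
    - {"slide": [-0.218, 0.297, 0.018], "delta_rot": [0, 0, 0.07], "fingers": 1}
    - {"slide": [-0.218, 0.297, 0.018], "delta_rot": [0, 0, 0.07], "fingers": 1}
    - {"slide": [-0.218, 0.297, 0.018], "delta_rot": [0, 0, 0.07], "fingers": 1}
    - {"slide": [-0.218, 0.297, 0.018], "delta_rot": [0, 0, 0.07], "fingers": 1}
    - {"slide": [-0.218, 0.297, 0.018], "delta_rot": [0, 0, 0.07], "fingers": 1}
    - {"slide": [-0.218, 0.297, 0.018], "delta_rot": [0, 0, 0.07], "fingers": 1}

```text
time_s: 1.15
tcp_pos: [0.3348, -0.2535, 0.205]
eef_rot: [-180.0, 0.0, -169.6]
contact_force: [1.5, 0.6, 0.3]
gripper_width: 0.0876
gripper_force: 0.0
```

Emit:
play_rows:
  rows:
    - {"slide": [-0.218, 0.297, 0.018], "delta_rot": [0, 0, 0.07], "fingers": 0}
    - {"slide": [-0.218, 0.297, 0.018], "delta_rot": [0, 0, 0.07], "fingers": 0}
    - {"slide": [-0.218, 0.297, 0.018], "delta_rot": [0, 0, 0.07], "fingers": 0}
    - {"slide": [-0.218, 0.297, 0.018], "delta_rot": [0, 0, 0.07], "fingers": 0}
    - {"slide": [-0.218, 0.297, 0.018], "delta_rot": [0, 0, 0.07], "fingers": 0}
    - {"slide": [-0.218, 0.297, 0.018], "delta_rot": [0, 0, 0.07], "fingers": 0}
    - {"slide": [-0.218, 0.297, 0.018], "delta_rot": [0, 0, 0.07], "fingers": 0}
    - {"slide": [-0.218, 0.297, 0.018], "delta_rot": [0, 0, 0.07], "fingers": 0}

```text
time_s: 2.15
tcp_pos: [0.5354, 0.1406, 0.1832]
eef_rot: [-180.0, -0.0, -172.1]
contact_force: [0.4, 0.3, 0.3]
gripper_width: 0.0441
gripper_force: 0.0
```

```bash
python3 - <<'E'
from h import *
S(); plan([.561,.1887,.16],-172.9)
snap("wrist","w1",s=1.42)
E
```

```text
{'time_s': 2.15, 'tcp_pos': [0.535, 0.141, 0.183], 'eef_rot': [-180.0, -0.003, -172.127], 'joints': [34.987, 11.08, -18.368, -0.001, -60.554, -117.113], 'contact_force': [0.38, 0.262, 0.287], 'gripper_width': 0.044, 'gripper_force': 0.0}
n 2 slide [-0.106, 0.147, 0.077] rot [-0.0, -0.0, 0.084] | D [0.0256, 0.0481, -0.0232] v [-0.0, -0.0, 0.013]
```

View pics/w1.png

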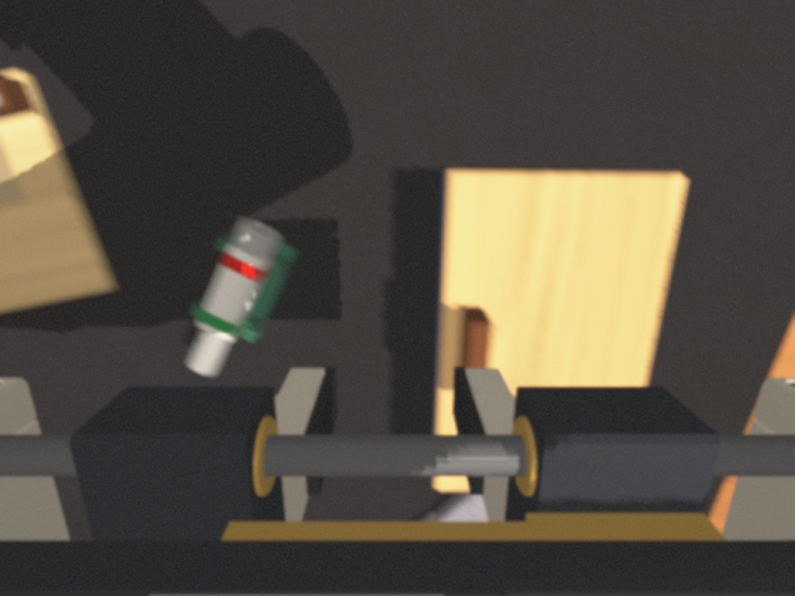

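Emit:
play_rows:
  rows:
    - {"slide": [-0.106, 0.147, 0.077], "delta_rot": [0, 0, 0.084], "fingers": -0.1}
    - {"slide": [-0.106, 0.147, 0.077], "delta_rot": [0, 0, 0.084], "fingers": -0.1}
    - {"slide": [0, 0, 0], "delta_rot": [0, 0, 0], "fingers": -0.1}
    - {"slide": [0, 0, 0.2], "delta_rot": [0, 0, 0], "fingers": -0.1}
    - {"slide": [0, 0, 0.2], "delta_rot": [0, 0, 0], "fingers": -0.1}
    - {"slide": [0, 0, 0.15], "delta_rot": [0, 0, 0], "fingers": -0.1}
    - {"slide": [0, 0, 0], "delta_rot": [0, 0, 0], "fingers": -0.1}

```text
time_s: 3.08
tcp_pos: [0.5592, 0.1855, 0.0765]
eef_rot: [-179.9, -0.2, -172.9]
contact_force: [-0.6, -0.4, 0.2]
gripper_width: 0.0395
gripper_force: 0.0
```

```bash
python3 - <<'E'
from h import *
S(); plan([.561,.1887,.0725],-172.9)
c=snap("side","s1")
L=np.array([.5548,.2383,0]);R=Ro.from_euler("z",7.1,degrees=True).as_matrix()
im=cv2.imread("pics/s1.png")
for q in [(-.11,-.068,.066),(.11,-.068,.066),(.11,.068,.066),(-.11,.068,.066),(-.03,-.057,.098),(.03,-.057,.098),(.03,-.043,.098),(-.03,-.043,.098)]:
    cv2.circle(im,tuple(np.int32(np.round(p(c,L+R@np.array(q))))),2,(0,0,255),-1)
cv2.imwrite("pics/s1.png",cv2.resize(im[180:350,100:300],None,fx=3.4,fy=3.4))
E
```

```text
{'time_s': 3.075, 'tcp_pos': [0.559, 0.186, 0.076], 'eef_rot': [-179.912, -0.183, -172.94], 'joints': [37.337, 20.584, -20.95, -0.022, -48.668, -120.262], 'contact_force': [-0.56, -0.355, 0.221], 'gripper_width': 0.039, 'gripper_force': 0.0}
n 1 slide [-0.014, 0.02, 0.027] rot [-0.019, -0.04, -0.009] | D [0.0018, 0.0032, -0.004] v [-0.002, -0.003, -0.001]
```

View pics/s1.png

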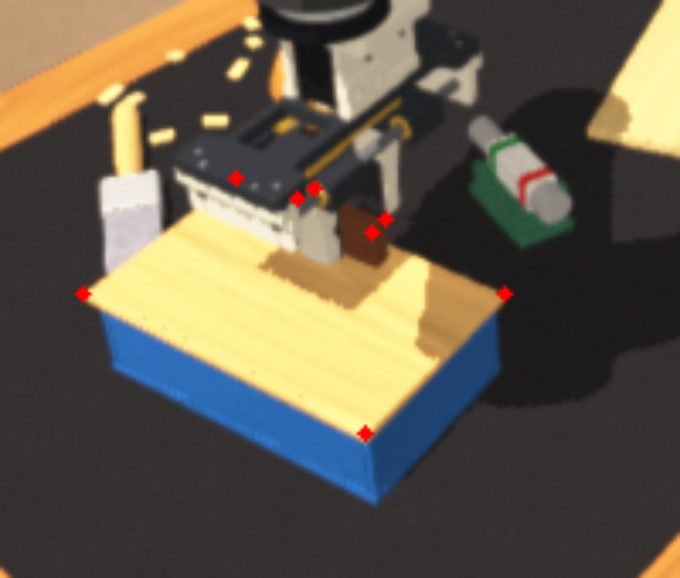

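Emit:
play_rows:
  rows:
    - {"slide": [-0.014, 0.02, 0.025], "delta_rot": [0, 0, 0], "fingers": -0.1}
    - {"slide": [0, 0, 0], "delta_rot": [0, 0, 0], "fingers": -1}
    - {"slide": [0, 0, 0], "delta_rot": [0, 0, 0], "fingers": -1}
    - {"slide": [0, 0, 0], "delta_rot": [0, 0, 0], "fingers": -1}
    - {"slide": [0, 0, 0], "delta_rot": [0, 0, 0], "fingers": -1}
  squeeze: 35

```text
time_s: 3.75
tcp_pos: [0.5624, 0.1901, 0.0743]
eef_rot: [180.0, 0.0, -172.9]
contact_force: [-1.0, 0.0, 2.1]
gripper_width: 0.0133
gripper_force: 35.0
```

Emit:
play_rows:
  rows:
    - {"slide": [0, 0.0095, -0.053], "delta_rot": [0.875, 0, 0], "fingers": -1}
    - {"slide": [0, 0.0095, -0.053], "delta_rot": [0.875, 0, 0], "fingers": -1}
    - {"slide": [0, 0.0095, -0.053], "delta_rot": [0.875, 0, 0], "fingers": -1}
    - {"slide": [0, 0.0095, -0.053], "delta_rot": [0.875, 0, 0], "fingers": -1}
    - {"slide": [0, 0.0095, -0.053], "delta_rot": [0.875, 0, 0], "fingers": -1}
    - {"slide": [0, 0.0095, -0.053], "delta_rot": [0.875, 0, 0], "fingers": -1}
    - {"slide": [0, 0, 0], "delta_rot": [0, 0, 0], "fingers": -1}

```text
time_s: 4.62
tcp_pos: [0.5601, 0.2076, 0.1185]
eef_rot: [-155.9, -0.0, -172.8]
contact_force: [0.8, 0.1, -1.3]
gripper_width: 0.0141
gripper_force: 35.0
```

```bash
python3 - <<'E'
from h import *
S(); snap("side","s2",(60,60,360,400),1.7)
E
```

```text
{'time_s': 4.625, 'tcp_pos': [0.56, 0.208, 0.119], 'eef_rot': [-155.899, -0.028, -172.805], 'joints': [49.835, 24.657, -20.289, 19.622, -63.33, -144.336], 'contact_force': [0.766, 0.115, -1.339], 'gripper_width': 0.014, 'gripper_force': 35.001}
```

View pics/s2.png

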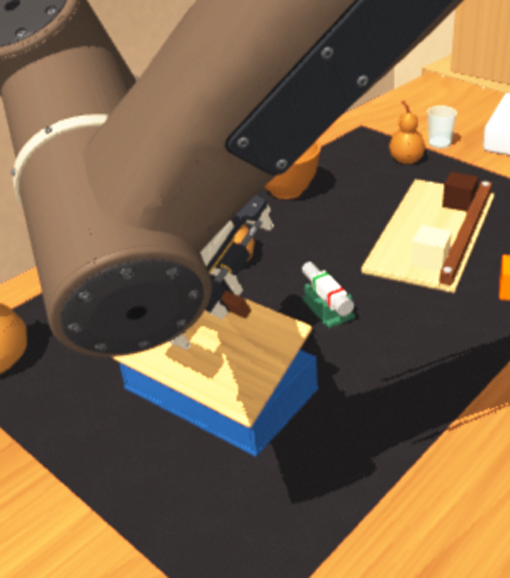

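Emit:
play_rows:
  rows:
    - {"slide": [0, -0.05, -0.11], "delta_rot": [0, 0, 0], "fingers": -1}
    - {"slide": [0, -0.12, -0.27], "delta_rot": [0, 0, 0], "fingers": -1}
    - {"slide": [0, -0.12, -0.27], "delta_rot": [0, 0, 0], "fingers": -1}
    - {"slide": [0, 0, 0], "delta_rot": [-0.875, 0, 0], "fingers": -1}
    - {"slide": [0, 0, 0], "delta_rot": [-0.875, 0, 0], "fingers": -1}
    - {"slide": [0, 0, 0], "delta_rot": [-0.875, 0, 0], "fingers": -1}
    - {"slide": [0, 0, 0], "delta_rot": [-0.875, 0, 0], "fingers": -1}
    - {"slide": [0, 0, 0], "delta_rot": [-0.875, 0, 0], "fingers": -1}

```text
time_s: 5.68
tcp_pos: [0.5601, 0.2058, 0.2276]
eef_rot: [-176.2, 0.1, -172.9]
contact_force: [-0.6, 0.2, -1.4]
gripper_width: 0.0136
gripper_force: 35.0
```

```bash
python3 - <<'E'
from h import *
S(); plan([.5415,.350,.15],-172.9)
E
```

```text
{'time_s': 5.675, 'tcp_pos': [0.56, 0.206, 0.228], 'eef_rot': [-176.205, 0.071, -172.935], 'joints': [41.036, 13.764, -10.271, 3.435, -68.065, -125.316], 'contact_force': [-0.581, 0.2, -1.446], 'gripper_width': 0.014, 'gripper_force': 35.0}
n 3 slide [0.002, 0.33, 0.158] rot [-0.276, 0.005, -0.003] | D [-0.0186, 0.1442, -0.0776] v [-0.066, 0.001, -0.001]
```

Emit:
play_rows:
  rows:
    - {"slide": [0, 0.25, 0.118], "delta_rot": [-0.207, 0, 0], "fingers": -1}
    - {"slide": [0, 0.25, 0.118], "delta_rot": [-0.207, 0, 0], "fingers": -1}
    - {"slide": [0, 0.25, 0.118], "delta_rot": [-0.207, 0, 0], "fingers": -1}
    - {"slide": [0, 0.25, 0.118], "delta_rot": [-0.207, 0, 0], "fingers": -1}
    - {"slide": [0, 0, 0], "delta_rot": [0, 0, 0], "fingers": -1}

```text
time_s: 6.3
tcp_pos: [0.5412, 0.3537, 0.147]
eef_rot: [-179.8, -0.1, -172.8]
contact_force: [0.5, 0.4, -1.8]
gripper_width: 0.014
gripper_force: 35.0
```

```bash
python3 - <<'E'
from h import *
S(); plan([.5415,.350,.023],-172.9)
snap("side","s3",(0,60,360,420),1.6)
E
```

```text
{'time_s': 6.3, 'tcp_pos': [0.541, 0.354, 0.147], 'eef_rot': [-179.766, -0.103, -172.823], 'joints': [50.48, 21.315, -9.073, 0.115, -59.848, -133.361], 'contact_force': [0.514, 0.352, -1.841], 'gripper_width': 0.014, 'gripper_force': 35.0}
n 3 slide [0.0, -0.007, 0.276] rot [-0.017, -0.007, 0.006] | D [0.0003, -0.0037, -0.124] v [-0.004, -0.002, 0.001]
```

View pics/s3.png

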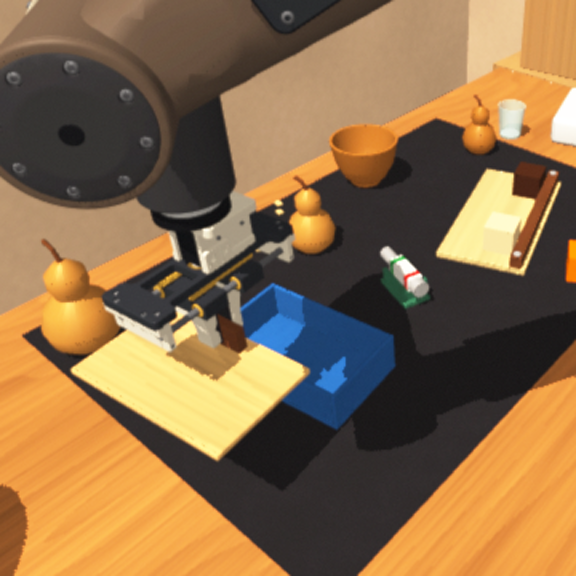

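Emit:
play_rows:
  rows:
    - {"slide": [0, -0.005, 0.3], "delta_rot": [0, 0, 0], "fingers": -1}
    - {"slide": [0, -0.005, 0.3], "delta_rot": [0, 0, 0], "fingers": -1}
    - {"slide": [0, -0.005, 0.14], "delta_rot": [0, 0, 0], "fingers": -1}
    - {"slide": [0, 0, 0.04], "delta_rot": [0, 0, 0], "fingers": -1}
    - {"slide": [0, 0, 0.03], "delta_rot": [0, 0, 0], "fingers": -1}
    - {"slide": [0, 0, 0], "delta_rot": [0, 0, 0], "fingers": -1}

```text
time_s: 7.1
tcp_pos: [0.543, 0.3497, 0.028]
eef_rot: [-179.8, 0.1, -172.9]
contact_force: [0.2, -0.1, -2.5]
gripper_width: 0.0141
gripper_force: 35.0
```

Emit:
play_rows:
  rows:
    - {"slide": [0, 0, 0.02], "delta_rot": [0, 0, 0], "fingers": -1}
    - {"slide": [0, 0, 0.015], "delta_rot": [0, 0, 0], "fingers": -1}
    - {"slide": [0, 0, 0], "delta_rot": [0, 0, 0], "fingers": -1}

```text
time_s: 7.48
tcp_pos: [0.5425, 0.3494, 0.0218]
eef_rot: [-179.8, 0.0, -172.9]
contact_force: [0.3, 0.5, -0.9]
gripper_width: 0.0136
gripper_force: 35.0
```

Emit:
play_rows:
  rows:
    - {"slide": [0, 0, 0], "delta_rot": [0, 0, 0], "fingers": -0.2}
    - {"slide": [0, 0, 0], "delta_rot": [0, 0, 0], "fingers": -0.2}
    - {"slide": [0, 0, -0.1], "delta_rot": [0, 0, 0], "fingers": -0.2}
    - {"slide": [0, 0, -0.4], "delta_rot": [0, 0, 0], "fingers": -0.2}
    - {"slide": [0, 0, -0.4], "delta_rot": [0, 0, 0], "fingers": -0.2}
    - {"slide": [0, 0, 0], "delta_rot": [0, 0, 0], "fingers": -0.2}

```text
time_s: 8.22
tcp_pos: [0.5451, 0.3521, 0.1644]
eef_rot: [179.8, 0.5, -172.9]
contact_force: [-1.2, -0.1, -0.5]
gripper_width: 0.0353
gripper_force: 0.0
```

```bash
python3 - <<'E'
from h import *
S()
# hover so that wrist cam sees gauge; yaw -16.3
plan([.52,.037,.19],-16.3); plan([.52,.037,.19],-16.3+360)
E
```

```text
{'time_s': 8.225, 'tcp_pos': [0.545, 0.352, 0.164], 'eef_rot': [179.838, 0.537, -172.86], 'joints': [50.205, 20.273, -8.28, 0.284, -60.945, -133.202], 'contact_force': [-1.169, -0.075, -0.472], 'gripper_width': 0.035, 'gripper_force': 0.0}
n 35 slide [0.084, -0.003, -0.005] rot [-0.004, 0.002, -0.976] | D [-0.0251, -0.3151, 0.0256] v [-0.012, 0.007, -2.732]
n 35 slide [0.084, -0.003, -0.005] rot [-0.004, 0.002, -0.976] | D [-0.0251, -0.3151, 0.0256] v [-0.012, 0.007, -2.732]
```

Emit:
play_rows:
  rows:
    - {"slide": [0.124, -0.32, -0.028], "delta_rot": [0, 0, 0], "fingers": 0}
    - {"slide": [0.124, -0.32, -0.028], "delta_rot": [0, 0, 0], "fingers": 0}
    - {"slide": [0.124, -0.32, -0.028], "delta_rot": [0, 0, 0], "fingers": 0}
    - {"slide": [0.124, -0.32, -0.028], "delta_rot": [0, 0, 0], "fingers": 0}
    - {"slide": [0.124, -0.32, -0.028], "delta_rot": [0, 0, 0], "fingers": 0}
    - {"slide": [0.124, -0.32, -0.028], "delta_rot": [0, 0, 0], "fingers": 0}
    - {"slide": [0, 0, 0], "delta_rot": [0, 0, -0.976], "fingers": 0}
    - {"slide": [0, 0, 0], "delta_rot": [0, 0, -0.976], "fingers": 0}

```text
time_s: 9.22
tcp_pos: [0.4671, 0.0496, 0.1841]
eef_rot: [-179.8, 0.1, -163.9]
contact_force: [1.0, 0.4, -0.7]
gripper_width: 0.0438
gripper_force: 0.0
```

Emit:
play_rows:
  rows:
    - {"slide": [0, 0, 0], "delta_rot": [0, 0, -1], "fingers": 0}
    - {"slide": [0, 0, 0], "delta_rot": [0, 0, -1], "fingers": 0}
    - {"slide": [0, 0, 0], "delta_rot": [0, 0, -1], "fingers": 0}
    - {"slide": [0, 0, 0], "delta_rot": [0, 0, -1], "fingers": 0}
    - {"slide": [0, 0, 0], "delta_rot": [0, 0, -1], "fingers": 0}
    - {"slide": [0, 0, 0], "delta_rot": [0, 0, -1], "fingers": 0}
    - {"slide": [0, 0, 0], "delta_rot": [0, 0, -1], "fingers": 0}
    - {"slide": [0, 0, 0], "delta_rot": [0, 0, -1], "fingers": 0}

```text
time_s: 10.22
tcp_pos: [0.4671, 0.0503, 0.1837]
eef_rot: [-179.8, -0.1, -127.1]
contact_force: [0.4, 0.8, -0.6]
gripper_width: 0.0437
gripper_force: 0.0
```

Emit:
play_rows:
  rows:
    - {"slide": [0, 0, 0], "delta_rot": [0, 0, -1], "fingers": 0}
    - {"slide": [0, 0, 0], "delta_rot": [0, 0, -1], "fingers": 0}
    - {"slide": [0, 0, 0], "delta_rot": [0, 0, -1], "fingers": 0}
    - {"slide": [0, 0, 0], "delta_rot": [0, 0, -1], "fingers": 0}
    - {"slide": [0, 0, 0], "delta_rot": [0, 0, -1], "fingers": 0}
    - {"slide": [0, 0, 0], "delta_rot": [0, 0, -1], "fingers": 0}
    - {"slide": [0, 0, 0], "delta_rot": [0, 0, -1], "fingers": 0}
    - {"slide": [0, 0, 0], "delta_rot": [0, 0, -1], "fingers": 0}

```text
time_s: 11.22
tcp_pos: [0.4671, 0.0503, 0.1837]
eef_rot: [-179.9, -0.2, -90.5]
contact_force: [-0.2, 0.7, 0.7]
gripper_width: 0.0439
gripper_force: 0.0
```

Emit:
play_rows:
  rows:
    - {"slide": [0, 0, 0], "delta_rot": [0, 0, -1], "fingers": 0}
    - {"slide": [0, 0, 0], "delta_rot": [0, 0, -1], "fingers": 0}
    - {"slide": [0, 0, 0], "delta_rot": [0, 0, -1], "fingers": 0}
    - {"slide": [0, 0, 0], "delta_rot": [0, 0, -1], "fingers": 0}
    - {"slide": [0, 0, 0], "delta_rot": [0, 0, -1], "fingers": 0}
    - {"slide": [0, 0, 0], "delta_rot": [0, 0, -1], "fingers": 0}
    - {"slide": [0, 0, 0], "delta_rot": [0, 0, -1], "fingers": 0}
    - {"slide": [0, 0, 0], "delta_rot": [0, 0, -1], "fingers": 0}

```text
time_s: 12.22
tcp_pos: [0.4671, 0.0503, 0.1837]
eef_rot: [179.9, -0.2, -53.8]
contact_force: [0.0, 0.5, 0.5]
gripper_width: 0.0437
gripper_force: 0.0
```

Emit:
play_rows:
  rows:
    - {"slide": [0, 0, 0], "delta_rot": [0, 0, -1], "fingers": 0}
    - {"slide": [0, 0, 0], "delta_rot": [0, 0, -1], "fingers": 0}
    - {"slide": [0, 0, 0], "delta_rot": [0, 0, -1], "fingers": 0}
    - {"slide": [0, 0, 0], "delta_rot": [0, 0, -1], "fingers": 0}
    - {"slide": [0, 0, 0], "delta_rot": [0, 0, -1], "fingers": 0}
    - {"slide": [0, 0, 0], "delta_rot": [0, 0, -1], "fingers": 0}
    - {"slide": [0, 0, 0], "delta_rot": [0, 0, -1], "fingers": 0}
    - {"slide": [0, 0, 0], "delta_rot": [0, 0, -1], "fingers": 0}

```text
time_s: 13.22
tcp_pos: [0.4671, 0.0503, 0.1837]
eef_rot: [179.8, -0.1, -17.1]
contact_force: [-0.4, -0.9, 0.6]
gripper_width: 0.0439
gripper_force: 0.0
```

```bash
python3 - <<'E'
from h import *
S()
snap("wrist","w2",s=1.42)
E
```

```text
{'time_s': 13.225, 'tcp_pos': [0.467, 0.05, 0.184], 'eef_rot': [179.836, -0.12, -17.133], 'joints': [30.416, 2.919, -28.048, 0.232, -59.073, 42.332], 'contact_force': [-0.383, -0.93, 0.639], 'gripper_width': 0.044, 'gripper_force': 0.0}
```

View pics/w2.png

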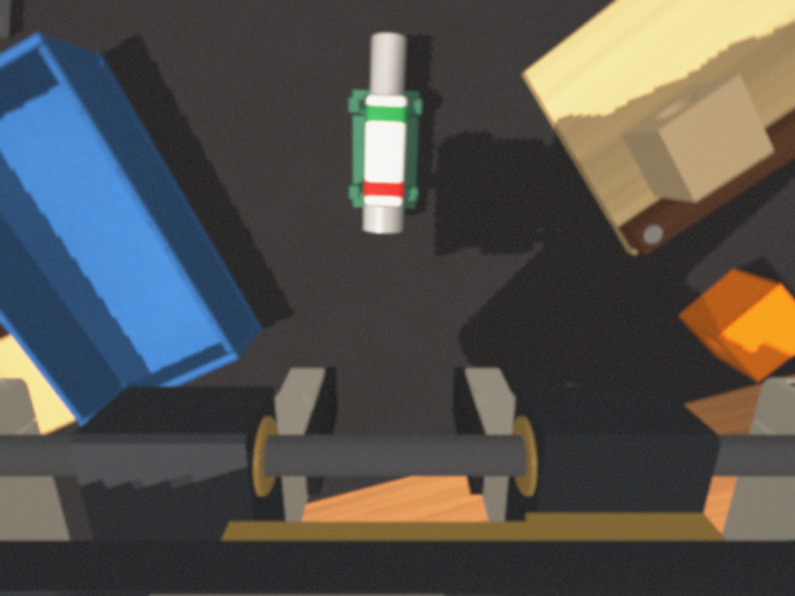

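```bash
python3 - <<'E'
from h import *
c=load("w2")
f=lambda u,v,z:w(c,u/1.42,v/1.42,z)
q=[f(*x,.048) for x in [(366,96),(407,96),(404,205),(363,205)]]
print(np.round(q,4)); m=np.mean(q,0); d=(q[0]+q[1]-q[2]-q[3])/2; print(m,np.linalg.norm(d),np.degrees(np.arctan2(d[1],d[0])))
m[2]=.10; plan(m,np.degrees(np.arctan2(d[1],d[0]))); m[2]=.021;plan(m,np.degrees(np.arctan2(d[1],d[0])))
q=np.array([f(*x,.056) for x in [(652,150),(738,76),(773,152),(700,203)]]);print(np.round(q,4),q.mean(0))
E
```

```text
[[0.5832 0.0303 0.048 ]
 [0.5762 0.0075 0.048 ]
 [0.5173 0.0271 0.048 ]
 [0.5248 0.0514 0.048 ]]
[0.55038739 0.0290695  0.048     ] 0.06205179340573051 -19.1124488667246
n 3 slide [0.19, -0.011, 0.186] rot [0.012, -0.009, 0.16] | D [0.0832, -0.0213, -0.0837] v [0.003, -0.002, 0.038]
n 4 slide [0.143, -0.009, 0.271] rot [0.009, -0.007, 0.12] | D [0.0832, -0.0213, -0.1627] v [0.003, -0.002, 0.038]
[[ 0.5057 -0.1205  0.056 ]
 [ 0.5309 -0.1715  0.056 ]
 [ 0.4838 -0.1881  0.056 ]
 [ 0.4666 -0.1443  0.056 ]] [ 0.49676415 -0.15608831  0.056     ]
```

Emit:
play_rows:
  rows:
    - {"slide": [0.185, -0.01, 0.186], "delta_rot": [0, 0, 0.05], "fingers": 0}
    - {"slide": [0.185, -0.01, 0.186], "delta_rot": [0, 0, 0.05], "fingers": 0}
    - {"slide": [0.185, -0.01, 0.186], "delta_rot": [0, 0, 0], "fingers": 0}
    - {"slide": [0, 0, 0], "delta_rot": [0, 0, 0], "fingers": 0}

```text
time_s: 13.78
tcp_pos: [0.5478, 0.0284, 0.0972]
eef_rot: [179.7, 0.1, -17.9]
contact_force: [-0.8, 0.0, 0.1]
gripper_width: 0.0437
gripper_force: 0.0
```

```bash
python3 - <<'E'
from h import *
S(); plan([.551,.029,.021],-17.7)
E
```

```text
{'time_s': 13.775, 'tcp_pos': [0.548, 0.028, 0.097], 'eef_rot': [179.652, 0.09, -17.888], 'joints': [23.58, 15.819, -24.998, 0.264, -49.481, 48.36], 'contact_force': [-0.794, 0.016, 0.129], 'gripper_width': 0.044, 'gripper_force': 0.0}
n 2 slide [0.01, -0.006, 0.254] rot [0.038, 0.01, -0.021] | D [0.0032, 0.0006, -0.0762] v [0.006, 0.002, -0.003]
```

Emit:
play_rows:
  rows:
    - {"slide": [0.02, -0.006, 0.25], "delta_rot": [0, 0, 0], "fingers": 0}
    - {"slide": [0, 0, 0.2], "delta_rot": [0, 0, 0], "fingers": 0}
    - {"slide": [0, 0, 0.05], "delta_rot": [0, 0, 0], "fingers": 0}
    - {"slide": [0, 0, 0], "delta_rot": [0, 0, 0], "fingers": 0}

```text
time_s: 14.28
tcp_pos: [0.5513, 0.0291, 0.0253]
eef_rot: [179.8, -0.1, -17.7]
contact_force: [0.2, -0.0, 0.1]
gripper_width: 0.0433
gripper_force: 0.0
```

Emit:
play_rows:
  rows:
    - {"slide": [0, 0, 0], "delta_rot": [0, 0, 0], "fingers": -1}
    - {"slide": [0, 0, 0], "delta_rot": [0, 0, 0], "fingers": -1}
    - {"slide": [0, 0, 0], "delta_rot": [0, 0, 0], "fingers": -1}
    - {"slide": [0, 0, 0], "delta_rot": [0, 0, 0], "fingers": -1}
  squeeze: 40

```text
time_s: 14.78
tcp_pos: [0.5517, 0.0292, 0.0254]
eef_rot: [179.9, -0.2, -17.7]
contact_force: [-1.8, 1.5, 7.6]
gripper_width: 0.0238
gripper_force: 39.7
```

Emit:
play_rows:
  rows:
    - {"slide": [0, 0, -0.1], "delta_rot": [0, 0, 0], "fingers": -1}
    - {"slide": [0, 0, -0.35], "delta_rot": [0, 0, 0], "fingers": -1}
    - {"slide": [0, 0, -0.35], "delta_rot": [0, 0, 0], "fingers": -1}
    - {"slide": [0.182, 0.192, 0], "delta_rot": [0, 0, 0.6], "fingers": -1}
    - {"slide": [0.182, 0.192, 0], "delta_rot": [0, 0, 0.6], "fingers": -1}
    - {"slide": [0.182, 0.192, 0], "delta_rot": [0, 0, 0.6], "fingers": -1}
    - {"slide": [0.182, 0.192, 0], "delta_rot": [0, 0, 0.6], "fingers": -1}
    - {"slide": [0, 0, 0], "delta_rot": [0, 0, 1], "fingers": -1}

```text
time_s: 15.78
tcp_pos: [0.6094, -0.1205, 0.1452]
eef_rot: [179.8, -0.1, -33.6]
contact_force: [0.2, -0.3, -1.8]
gripper_width: 0.0239
gripper_force: 39.7
```

Emit:
play_rows:
  rows:
    - {"slide": [0, 0, 0], "delta_rot": [0, 0, 1], "fingers": -1}
    - {"slide": [0, 0, 0], "delta_rot": [0, 0, 1], "fingers": -1}
    - {"slide": [0, 0, 0], "delta_rot": [0, 0, 1], "fingers": -1}
    - {"slide": [0, 0, 0], "delta_rot": [0, 0, 1], "fingers": -1}
    - {"slide": [0, 0, 0], "delta_rot": [0, 0, 1], "fingers": -1}
    - {"slide": [0, 0, 0], "delta_rot": [0, 0, 1], "fingers": -1}
    - {"slide": [0, 0, 0], "delta_rot": [0, 0, 1], "fingers": -1}
    - {"slide": [0, 0, 0], "delta_rot": [0, 0, 1], "fingers": -1}

```text
time_s: 16.77
tcp_pos: [0.609, -0.118, 0.1456]
eef_rot: [179.9, -0.2, -70.2]
contact_force: [0.2, -0.9, -1.6]
gripper_width: 0.0236
gripper_force: 39.7
```

Emit:
play_rows:
  rows:
    - {"slide": [0, 0, 0], "delta_rot": [0, 0, 1], "fingers": -1}
    - {"slide": [0, 0, 0], "delta_rot": [0, 0, 1], "fingers": -1}
    - {"slide": [0, 0, 0], "delta_rot": [0, 0, 1], "fingers": -1}
    - {"slide": [0, 0, 0], "delta_rot": [0, 0, 1], "fingers": -1}
    - {"slide": [0, 0, 0], "delta_rot": [0, 0, 1], "fingers": -1}
    - {"slide": [0, 0, 0], "delta_rot": [0, 0, 1], "fingers": -1}
    - {"slide": [0, 0, 0], "delta_rot": [0, 0, 1], "fingers": -1}
    - {"slide": [0, 0, 0], "delta_rot": [0, 0, 1], "fingers": -1}

```text
time_s: 17.77
tcp_pos: [0.609, -0.118, 0.1456]
eef_rot: [-179.9, -0.2, -106.8]
contact_force: [-0.2, 0.0, -1.8]
gripper_width: 0.0238
gripper_force: 39.7
```

Emit:
play_rows:
  rows:
    - {"slide": [0, 0, 0], "delta_rot": [0, 0, 1], "fingers": -1}
    - {"slide": [0, 0, 0], "delta_rot": [0, 0, 1], "fingers": -1}
    - {"slide": [0, 0, 0], "delta_rot": [0, 0, 1], "fingers": -1}
    - {"slide": [0, 0, 0], "delta_rot": [0, 0, 1], "fingers": -1}
    - {"slide": [0, 0, 0], "delta_rot": [0, 0, 1], "fingers": -1}
    - {"slide": [0, 0, 0], "delta_rot": [0, 0, 1], "fingers": -1}
    - {"slide": [0, 0, 0], "delta_rot": [0, 0, 1], "fingers": -1}
    - {"slide": [0, 0, 0], "delta_rot": [0, 0, 1], "fingers": -1}

```text
time_s: 18.77
tcp_pos: [0.609, -0.118, 0.1456]
eef_rot: [-179.8, -0.1, -143.5]
contact_force: [0.4, -0.8, -1.7]
gripper_width: 0.0236
gripper_force: 39.7
```

```bash
python3 - <<'E'
from h import *
S(); plan([.62,-.114,.08],-161)
E
```

```text
{'time_s': 18.775, 'tcp_pos': [0.609, -0.118, 0.146], 'eef_rot': [-179.828, -0.115, -143.499], 'joints': [7.174, 18.964, -12.909, 0.243, -58.142, -60.802], 'contact_force': [0.369, -0.79, -1.722], 'gripper_width': 0.024, 'gripper_force': 39.686}
n 4 slide [-0.019, -0.003, 0.109] rot [-0.01, -0.005, 0.955] | D [0.011, 0.004, -0.0656] v [-0.003, -0.002, 0.305]
```

Emit:
play_rows:
  rows:
    - {"slide": [-0.019, -0.003, 0.07], "delta_rot": [0, 0, 0.955], "fingers": -1}
    - {"slide": [-0.019, -0.003, 0.07], "delta_rot": [0, 0, 0.955], "fingers": -1}
    - {"slide": [-0.019, -0.003, 0.07], "delta_rot": [0, 0, 0.955], "fingers": -1}
    - {"slide": [-0.019, -0.003, 0.07], "delta_rot": [0, 0, 0.955], "fingers": -1}
    - {"slide": [0, 0, 0], "delta_rot": [0, 0, 0], "fingers": -1}

```text
time_s: 19.4
tcp_pos: [0.6195, -0.114, 0.1026]
eef_rot: [-179.8, -0.1, -160.8]
contact_force: [-1.1, -0.4, -1.3]
gripper_width: 0.0239
gripper_force: 39.7
```

```bash
python3 - <<'E'
from h import *
S()
snap("wrist","w3",s=1.42)
E
```

```text
{'time_s': 19.4, 'tcp_pos': [0.619, -0.114, 0.103], 'eef_rot': [-179.825, -0.146, -160.829], 'joints': [7.427, 22.188, -14.335, 0.249, -53.584, -78.405], 'contact_force': [-1.061, -0.425, -1.255], 'gripper_width': 0.024, 'gripper_force': 39.688}
```

View pics/w3.png

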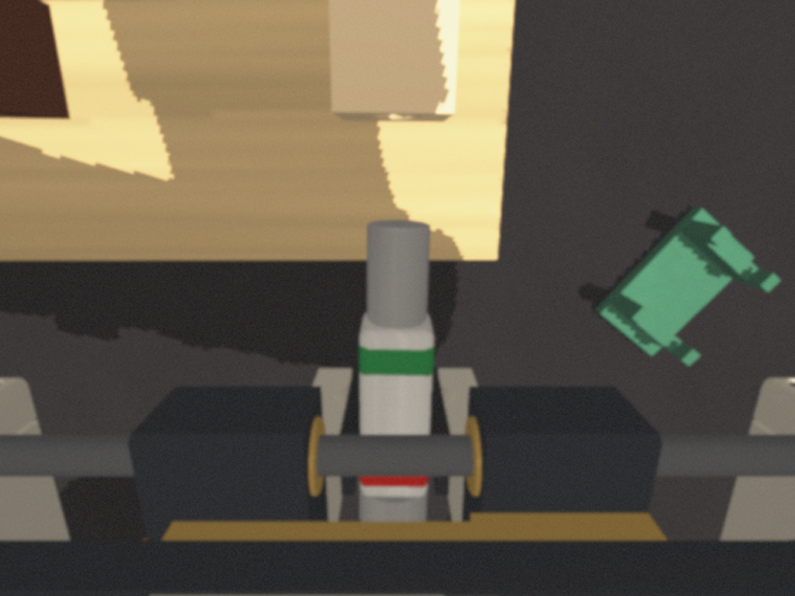

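```bash
python3 - <<'E'
from h import *
c=load("w3"); Rt=Ro.from_euler("xyz",c["st"]["eef_rot"],degrees=True).as_matrix();t=c["st"]["tcp_pos"]
def tl(u,v,z): return np.round(Rt.T@(w(c,u/1.42,v/1.42,z)-t)*1000,1)
for n,u,v,z in [("fl",332,113,.056),("fr",457,113,.056),("jl",20,261,.01),("jr",497,261,.01),("jc",513,20,.01)]: print(n,tl(u,v,z))
zt=c["st"]["tcp_pos"][2]+.0106
for n,u,v in [("tipL",367,226),("tipR",430,226),("baseL",367,322),("baseR",428,322)]: print(n,tl(u,v,zt))
# restest: base corner
for u,v in [(600,308),(655,353),(702,209)]: print(np.round(w(c,u/1.42,v/1.42,.008),4))
E
```

```text
fl [102.2 -25.9  46.9]
fr [102.2  25.1  46.8]
jl [  30.4 -206.5   93.3]
jr [30.8 56.  92.5]
jc [146.8  55.7  92.8]
tipL [ 64.4  -9.1 -10.4]
tipR [ 64.4  10.8 -10.5]
baseL [ 32.1  -9.7 -10.5]
baseR [ 32.2  10.9 -10.6]
[ 0.578  -0.0047  0.008 ]
[0.5924 0.0386 0.008 ]
[0.51   0.0213 0.008 ]
```

Emit:
play_rows:
  rows:
    - {"slide": [0, -0.007, 0.25], "delta_rot": [0, 0, 0], "fingers": -1}
    - {"slide": [0, 0, 0.2], "delta_rot": [0, 0, 0], "fingers": -1}
    - {"slide": [0, 0, 0.07], "delta_rot": [0, 0, 0], "fingers": -1}
    - {"slide": [0, 0, 0], "delta_rot": [0, 0, 0], "fingers": -1}
    - {"slide": [0, 0, 0], "delta_rot": [0, 0, 0], "fingers": -1}

```text
time_s: 20.08
tcp_pos: [0.6217, -0.1153, 0.0265]
eef_rot: [-179.7, 0.1, -160.8]
contact_force: [-0.2, -0.0, -2.6]
gripper_width: 0.0238
gripper_force: 39.7
```

```bash
python3 - <<'E'
from h import *
S()
c=snap("wrist","w4",s=1.42); c=snap("side","s4",(280,150,420,255),5.5)
E
```

```text
{'time_s': 20.075, 'tcp_pos': [0.622, -0.115, 0.027], 'eef_rot': [-179.745, 0.075, -160.808], 'joints': [7.303, 27.187, -18.222, 0.334, -44.466, -78.349], 'contact_force': [-0.174, -0.034, -2.62], 'gripper_width': 0.024, 'gripper_force': 39.687}
```

View pics/w4.png

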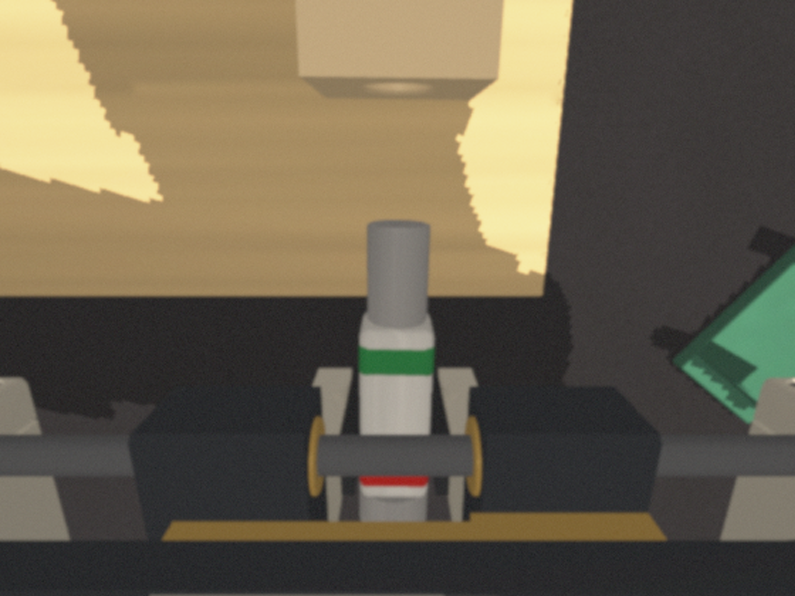

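Emit:
play_rows:
  rows:
    - {"slide": [0.1, -0.001, 0.014], "delta_rot": [0, 0, 0], "fingers": -1}
    - {"slide": [0.1, 0, 0], "delta_rot": [0, 0, 0], "fingers": -1}
    - {"slide": [0.04, 0, 0], "delta_rot": [0, 0, 0], "fingers": -1}
    - {"slide": [0, 0, 0], "delta_rot": [0, 0, 0], "fingers": -1}

```text
time_s: 20.68
tcp_pos: [0.5863, -0.1275, 0.0233]
eef_rot: [-179.8, -0.0, -160.9]
contact_force: [-0.6, 0.1, -3.0]
gripper_width: 0.0237
gripper_force: 39.7
```

Emit:
play_rows:
  rows:
    - {"slide": [0.03, 0, 0], "delta_rot": [0, 0, 0], "fingers": -1}
    - {"slide": [0.03, 0, 0], "delta_rot": [0, 0, 0], "fingers": -1}
    - {"slide": [0, 0, 0], "delta_rot": [0, 0, 0], "fingers": -1}

```text
time_s: 21.05
tcp_pos: [0.5781, -0.1303, 0.0232]
eef_rot: [-179.8, -0.0, -160.8]
contact_force: [-0.1, -1.1, -0.3]
gripper_width: 0.0236
gripper_force: 39.7
```

Emit:
play_rows:
  rows:
    - {"slide": [0, 0, -0.007], "delta_rot": [0, 0, 0], "fingers": -1}
    - {"slide": [0.05, 0, 0], "delta_rot": [0, 0, 0], "fingers": -1}
    - {"slide": [0.05, 0, 0], "delta_rot": [0, 0, 0], "fingers": -1}
    - {"slide": [0.04, 0, 0], "delta_rot": [0, 0, 0], "fingers": -1}
    - {"slide": [0, 0, 0], "delta_rot": [0, 0, 0], "fingers": -1}

```text
time_s: 21.68
tcp_pos: [0.5576, -0.1373, 0.024]
eef_rot: [-179.8, -0.1, -160.9]
contact_force: [0.2, -0.7, -0.7]
gripper_width: 0.0239
gripper_force: 39.7
```

Emit:
play_rows:
  rows:
    - {"slide": [0.015, 0, 0], "delta_rot": [0, 0, 0], "fingers": -1}
    - {"slide": [0.015, 0, 0], "delta_rot": [0, 0, 0], "fingers": -1}
    - {"slide": [0, 0, 0], "delta_rot": [0, 0, 0], "fingers": -1}

```text
time_s: 22.05
tcp_pos: [0.554, -0.1386, 0.024]
eef_rot: [-179.8, -0.0, -160.8]
contact_force: [-0.4, -0.6, -1.4]
gripper_width: 0.0236
gripper_force: 39.7
```

Emit:
play_rows:
  rows:
    - {"slide": [0.012, 0, 0], "delta_rot": [0, 0, 0], "fingers": -1}
    - {"slide": [0, 0, 0], "delta_rot": [0, 0, 0], "fingers": -1}

```text
time_s: 22.3
tcp_pos: [0.5525, -0.1391, 0.0241]
eef_rot: [-179.8, -0.0, -160.8]
contact_force: [0.2, 0.3, -1.9]
gripper_width: 0.024
gripper_force: 39.7
```

Emit:
play_rows:
  rows:
    - {"slide": [0.008, 0, 0], "delta_rot": [0, 0, 0], "fingers": -1}
    - {"slide": [0, 0, 0], "delta_rot": [0, 0, 0], "fingers": -1}

```text
time_s: 22.55
tcp_pos: [0.5522, -0.1392, 0.0243]
eef_rot: [-179.8, 0.1, -160.8]
contact_force: [2.7, 2.7, -2.7]
gripper_width: 0.0241
gripper_force: 39.7
```

Emit:
play_rows:
  rows:
    - {"slide": [0.01, 0, 0], "delta_rot": [0, 0, 0], "fingers": -1}
    - {"slide": [0, 0, 0], "delta_rot": [0, 0, 0], "fingers": -1}
    - {"slide": [0, 0, 0], "delta_rot": [0, 0, 0], "fingers": -1}

```text
time_s: 22.92
tcp_pos: [0.5521, -0.1393, 0.0247]
eef_rot: [-179.7, 0.2, -160.8]
contact_force: [6.9, 4.2, -1.1]
gripper_width: 0.0238
gripper_force: 39.7
```

```bash
python3 - <<'E'
from h import *
S()
c=snap("wrist","w5",(100,0,460,420),1.4)
E
```

```text
{'time_s': 22.925, 'tcp_pos': [0.552, -0.139, 0.025], 'eef_rot': [-179.737, 0.194, -160.807], 'joints': [5.669, 22.637, -26.773, 0.325, -40.341, -76.723], 'contact_force': [6.876, 4.25, -1.07], 'gripper_width': 0.024, 'gripper_force': 39.699}
```

View pics/w5.png

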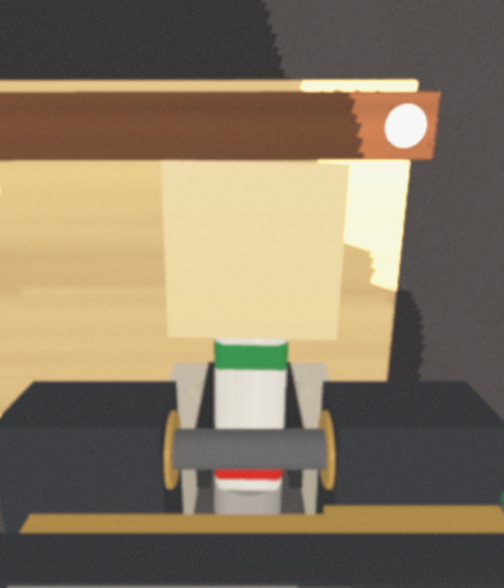

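Emit:
play_rows:
  rows:
    - {"slide": [-0.06, 0, 0], "delta_rot": [0, 0, 0], "fingers": -1}
    - {"slide": [-0.12, 0, 0], "delta_rot": [0, 0, 0], "fingers": -1}
    - {"slide": [-0.12, 0, 0], "delta_rot": [0, 0, 0], "fingers": -1}
    - {"slide": [-0.12, 0, 0], "delta_rot": [0, 0, 0], "fingers": -1}
    - {"slide": [-0.08, 0, -0.2], "delta_rot": [0, 0, 0], "fingers": -1}
    - {"slide": [-0.04, 0, -0.3], "delta_rot": [0, 0, 0], "fingers": -1}
    - {"slide": [0, 0, 0], "delta_rot": [0, 0, -0.982], "fingers": -1}
    - {"slide": [0, 0, 0], "delta_rot": [0, 0, -0.982], "fingers": -1}

```text
time_s: 23.98
tcp_pos: [0.6272, -0.1127, 0.0995]
eef_rot: [-179.8, -0.0, -151.7]
contact_force: [-0.6, -0.4, -3.0]
gripper_width: 0.0236
gripper_force: 39.7
```

Emit:
play_rows:
  rows:
    - {"slide": [0, 0, 0], "delta_rot": [0, 0, -0.982], "fingers": -1}
    - {"slide": [0, 0, 0], "delta_rot": [0, 0, -0.982], "fingers": -1}
    - {"slide": [0, 0, 0], "delta_rot": [0, 0, -0.982], "fingers": -1}
    - {"slide": [0, 0, 0], "delta_rot": [0, 0, -0.982], "fingers": -1}
    - {"slide": [0, 0, 0], "delta_rot": [0, 0, -0.982], "fingers": -1}
    - {"slide": [0, 0, 0], "delta_rot": [0, 0, -0.982], "fingers": -1}
    - {"slide": [0, 0, 0], "delta_rot": [0, 0, -0.982], "fingers": -1}
    - {"slide": [0, 0, 0], "delta_rot": [0, 0, -0.982], "fingers": -1}

```text
time_s: 24.98
tcp_pos: [0.6268, -0.1129, 0.0986]
eef_rot: [-179.9, -0.2, -115.7]
contact_force: [-0.4, -0.3, -2.1]
gripper_width: 0.0236
gripper_force: 39.7
```

Emit:
play_rows:
  rows:
    - {"slide": [0, 0, 0], "delta_rot": [0, 0, -0.982], "fingers": -1}
    - {"slide": [0, 0, 0], "delta_rot": [0, 0, -0.982], "fingers": -1}
    - {"slide": [0, 0, 0], "delta_rot": [0, 0, -0.982], "fingers": -1}
    - {"slide": [0, 0, 0], "delta_rot": [0, 0, -0.982], "fingers": -1}
    - {"slide": [0, 0, 0], "delta_rot": [0, 0, -0.982], "fingers": -1}
    - {"slide": [0, 0, 0], "delta_rot": [0, 0, -0.982], "fingers": -1}
    - {"slide": [0, 0, 0], "delta_rot": [0, 0, -0.982], "fingers": -1}
    - {"slide": [0, 0, 0], "delta_rot": [0, 0, -0.982], "fingers": -1}

```text
time_s: 25.98
tcp_pos: [0.6268, -0.1128, 0.0986]
eef_rot: [180.0, -0.2, -79.7]
contact_force: [-0.2, 0.6, -1.7]
gripper_width: 0.0237
gripper_force: 39.7
```

Emit:
play_rows:
  rows:
    - {"slide": [0, 0, 0], "delta_rot": [0, 0, -0.982], "fingers": -1}
    - {"slide": [0, 0, 0], "delta_rot": [0, 0, -0.982], "fingers": -1}
    - {"slide": [0, 0, 0], "delta_rot": [0, 0, -0.982], "fingers": -1}
    - {"slide": [0, 0, 0], "delta_rot": [0, 0, -0.982], "fingers": -1}
    - {"slide": [0, 0, 0], "delta_rot": [0, 0, -0.982], "fingers": -1}
    - {"slide": [0, 0, 0], "delta_rot": [0, 0, -0.982], "fingers": -1}
    - {"slide": [0, 0, 0], "delta_rot": [0, 0, -0.982], "fingers": -1}
    - {"slide": [0, 0, 0], "delta_rot": [0, 0, -0.982], "fingers": -1}

```text
time_s: 26.98
tcp_pos: [0.6268, -0.1129, 0.0986]
eef_rot: [179.8, -0.1, -43.7]
contact_force: [0.1, 0.4, -1.1]
gripper_width: 0.0235
gripper_force: 39.7
```

Emit:
play_rows:
  rows:
    - {"slide": [0, 0, 0], "delta_rot": [0, 0, -0.982], "fingers": -1}
    - {"slide": [0, 0, 0], "delta_rot": [0, 0, -0.982], "fingers": -1}
    - {"slide": [0, 0, 0], "delta_rot": [0, 0, -0.982], "fingers": -1}
    - {"slide": [0, 0, 0], "delta_rot": [0, 0, -0.982], "fingers": -1}
    - {"slide": [0, 0, 0], "delta_rot": [0, 0, -0.982], "fingers": -1}
    - {"slide": [0, 0, 0], "delta_rot": [0, 0, -0.982], "fingers": -1}
    - {"slide": [0, 0, 0], "delta_rot": [0, 0, -0.982], "fingers": -1}
    - {"slide": [0, 0, 0], "delta_rot": [0, 0, -0.982], "fingers": -1}

```text
time_s: 27.98
tcp_pos: [0.6268, -0.1129, 0.0986]
eef_rot: [179.8, -0.0, -7.7]
contact_force: [-0.2, 0.6, -1.0]
gripper_width: 0.024
gripper_force: 39.7
```

Emit:
play_rows:
  rows:
    - {"slide": [0, 0, 0], "delta_rot": [0, 0, -0.982], "fingers": -1}
    - {"slide": [0, 0, 0], "delta_rot": [0, 0, -0.982], "fingers": -1}
    - {"slide": [0, 0, 0], "delta_rot": [0, 0, -0.982], "fingers": -1}
    - {"slide": [0, 0, 0], "delta_rot": [0, 0, -0.982], "fingers": -1}
    - {"slide": [0, 0, 0], "delta_rot": [0, 0, -0.982], "fingers": -1}
    - {"slide": [0, 0, 0], "delta_rot": [0, 0, -0.982], "fingers": -1}
    - {"slide": [0, 0, 0], "delta_rot": [0, 0, 0], "fingers": -1}

```text
time_s: 28.85
tcp_pos: [0.6267, -0.1129, 0.0987]
eef_rot: [179.8, 0.1, 19.2]
contact_force: [0.1, 0.1, -1.7]
gripper_width: 0.0235
gripper_force: 39.7
```

```bash
cat >> h.py <<'E'
def vis(im,x0,y0,x1,y1,step=3):
    """coarse character map of an image region"""
    h=cv2.cvtColor(cv2.blur(im,(3,3)),cv2.COLOR_BGR2HSV)
    for y in range(y0,y1,step):
        s=""
        for x in range(x0,x1,step):
            H,Sa,V=map(int,h[y,x])
            if V<65 and Sa<90: k='.'
            elif Sa<70 and V>140: k='W'
            elif Sa<70: k='g'
            elif H<9 or H>170: k='r' if V>110 else 'd'
            elif H<25: k='t' if V>140 else ('b' if V>60 else 'd')
            elif H<40: k='y'
            elif H<90: k='G'
            else: k='B'
            s+=k
        print(y,s)
E
python3 - <<'E'
from h import *
S()
plan([.5667+.03*.944,-.1327+.03*.329,.0255],19.2)
c=snap("top","t6"); vis(c["image"],310,150,485,270,3)
a=load("top0")["image"]
for n,(x0,y0,x1,y1) in {"maple":(335,205,385,255),"walnut":(420,180,470,230)}.items(): print(n,np.abs(a[y0:y1,x0:x1].astype(int)-c["image"][y0:y1,x0:x1]).mean())
E
```

```text
{'time_s': 28.85, 'tcp_pos': [0.627, -0.113, 0.099], 'eef_rot': [179.796, 0.076, 19.18], 'joints': [7.45, 22.947, -13.713, 0.269, -53.374, 101.57], 'contact_force': [0.111, 0.123, -1.721], 'gripper_width': 0.023, 'gripper_force': 39.686}
n 2 slide [-0.11, -0.004, 0.244] rot [0.022, 0.008, -0.002] | D [-0.0317, -0.0099, -0.0732] v [0.004, 0.001, -0.0]
150 ...ggWW..........ggggg...................................gg
153 ...ggWWg......................g...........................g
156 ....gWWW......................................g...........g
159 ....ggWWWg.............gggg..ggg..........gbbtb............
162 ....ggWWWWg...........ggg...gg.........gbbtttttb...........
165 ....ggWWWWWWg.......................bbbttttttttb...........
168 .....ggWWWWWgggggb...............bbbtttttttttttt..........g
171 .....gWWWWWggggg.b............bbttttttttttttttttb.........g
174 ......ggggggrrW...........gbbtttttttttttttttttttb.........g
177 ....ggb.....gWWg.......bbbtttttttttttttttttttttttg.......gg
180 ...gggb...gggggg....gbbttttttttttttttttttttttttttb......ggg
183 g..g.......ggggg.bbbttttttttttttttttttt
[... 1140 characters left out ...]
bbbbbbbbttbbbgggggggggggggg..ggg
240 gggggggbWWWWWtWWttttttbbbbbbbbbbttbbb....gggggggggggg.....g
243 ggggggggtWWWWtWWWttbbbbbbbbbbttbbb........gggggg..g.......g
246 ggggggggtWWWWWttttbbbbbbbbttbbb...........ggg..............
249 ggggggggbWWWttttttbbbbbttbbb................g..............
252 gggggggggttWttttttttttbbb..................................
255 gggggggggbWWWbttttttbg.....................................
258 gggggggggbbWtttttbggggb....................................
261 ggggggggggttttbgggggggg....................................
264 ggggggggggbbgggggggggggb...................................
267 gggggggggggggggggggggggg...................................
maple 35.252
walnut 11.3892
```

```bash
python3 - <<'E'
from h import *
a=load("side0")["image"];c=snap("side","s7")["image"]
vis(a,270,160,360,235,2);print();vis(c,270,160,360,235,2)
E
```

```text
160 .....................................bbtttttt
162 ...........................dbbbddd.....bbbttt
164 .................bbg.......dbbbbbbbb......bbt
166 ................btttttbbg.ddbbbbbbbbbggb.....
168 ...............gttyyyyttttbbbbbbbbbdbtWb.....
170 ...............btyyyyyyyytbbdbbbbbbbbttb.....
172 ..............btyyyyyyyyytbddddddbdbtttbg....
174 ..............ttyyyyyyyyytbddddbddbbttbtb....
176 .............btyyyyyyyyyytbdddddddbtttbtb....
178 ............gttyyyyyyyyyytbddddddbbttbttb....
180 ............btyyyyyyyyyyytbbdddddbtttbtt.....
182 ...........btyyyyyyyyyyyyttttbbbbbttbttb.....
184 ...........ttyyyyyyyyyyyyyytttttttttbtt......
186 ..........btyyyyyyyyyyyyyyyyyyyytttbbtb......
188 .........gtyyyyyyyyyyyyyyyyyyyyttttbttb......
190 .........btyyyyyyyyyyyyyyyyyyyyttttbtt.......
192 ........btyyyyyyyyyWWyyyyyyyyyttttbttb.......
194 ........ttyyyyyyyyWWWWWWWyyyyyttttbtt........
196 .......btyyyyyyyyyWWWWWWWWWWyttttbttb........
198 ......btyyyyyyyyyWWWWWWWWWWtyttttbttb........
200 ......btyyyyyyyyyWWWWWWWWWWtttttbbtt.........
202 .....btyyyyyyyyyyWWWWWWWWWttttttbttb.........

[... 2000 characters left out ...]

208 ....bttttttttttttWWWWWWWWyttbbbbtt.........dd
210 ...bttyyyWWyyyyyWWWWWWWWWtttttbbtb........btt
212 ..bttyyyWWyyyyyWWWWWWWWWWtttttbtt.........btt
214 ..tyyyyWWWyyyyWWWWWWWWWWWtttttbtt.........btt
216 .byyyyyWWyyyyWWyyWWWWWWWyttttbttb.........btt
218 .tyyyyyWWyyyyWWyyyyyWWWWttWWtbttg.........ttt
220 .bttttyyyyyyWWyyyyyyyyWWttttbttb..........ttt
222 ..gbbttttttyyyyyyyyyyyWWttbtbttb.........dttt
224 ......ggbbttttttyyyyyWWWttttttt..........dttt
226 ...........ggbbtttttyyyyttttttb..........dttt
228 ................gbbbttttttttytg..........dttt
230 ....................gbbbtttttb...........dttt
232 .........................gbbbg...........dttt
234 .........................................dttt
```

```bash
python3 - <<'E'
from h import *
c=load("s7")["image"][120:250,220:390]
cv2.imwrite("pics/s7c.png",cv2.resize(c,None,fx=4.5,fy=4.5,interpolation=cv2.INTER_CUBIC))
E
```

```text
(no output)
```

View pics/s7c.png

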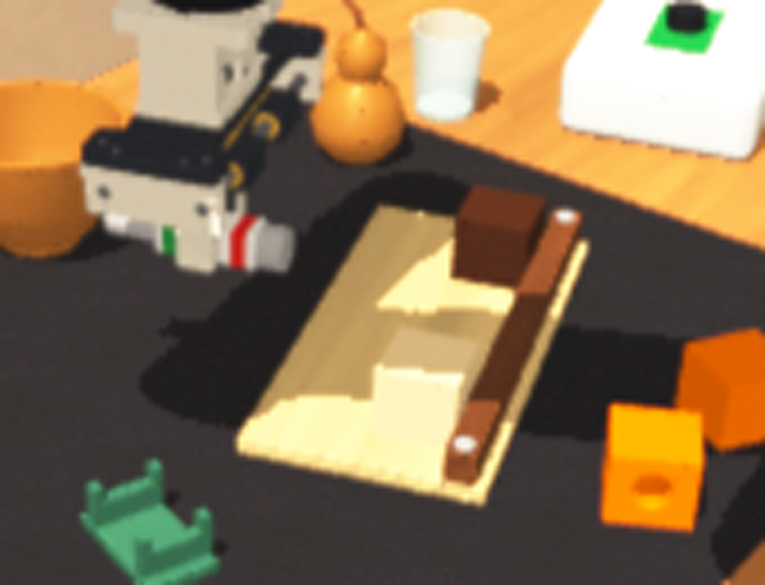

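Emit:
play_rows:
  rows:
    - {"slide": [0, -0.004, 0.25], "delta_rot": [0, 0, 0], "fingers": -1}
    - {"slide": [-0.1, -0.004, 0.2], "delta_rot": [0, 0, 0], "fingers": -1}
    - {"slide": [-0.12, 0, 0.046], "delta_rot": [0, 0, 0], "fingers": -1}
    - {"slide": [0, 0, 0], "delta_rot": [0, 0, 0], "fingers": -1}
    - {"slide": [0, 0, 0], "delta_rot": [0, 0, 0], "fingers": -1}

```text
time_s: 29.58
tcp_pos: [0.596, -0.123, 0.0252]
eef_rot: [179.8, -0.0, 19.2]
contact_force: [-0.3, -0.4, -2.2]
gripper_width: 0.0238
gripper_force: 39.7
```

```bash
python3 - <<'E'
from h import *
S(); plan([.5667,-.1327,.0244],19.2)
E
```

```text
{'time_s': 29.575, 'tcp_pos': [0.596, -0.123, 0.025], 'eef_rot': [179.753, -0.035, 19.182], 'joints': [6.859, 25.552, -21.458, 0.343, -42.904, 102.072], 'contact_force': [-0.302, -0.373, -2.184], 'gripper_width': 0.024, 'gripper_force': 39.687}
n 1 slide [-0.205, -0.003, 0.005] rot [0.054, -0.008, -0.004] | D [-0.0293, -0.0097, -0.0008] v [0.004, -0.001, -0.0]
```

Emit:
play_rows:
  rows:
    - {"slide": [-0.1, -0.003, 0.004], "delta_rot": [0, 0, 0], "fingers": -1}
    - {"slide": [-0.07, 0, 0], "delta_rot": [0, 0, 0], "fingers": -1}
    - {"slide": [-0.02, 0, 0], "delta_rot": [0, 0, 0], "fingers": -1}
    - {"slide": [0, 0, 0], "delta_rot": [0, 0, 0], "fingers": -1}

```text
time_s: 30.08
tcp_pos: [0.5678, -0.1322, 0.0243]
eef_rot: [179.8, 0.0, 19.2]
contact_force: [-0.2, 0.8, -1.3]
gripper_width: 0.0241
gripper_force: 39.7
```

Emit:
play_rows:
  rows:
    - {"slide": [-0.015, 0, 0], "delta_rot": [0, 0, 0], "fingers": -1}
    - {"slide": [0, 0, 0], "delta_rot": [0, 0, 0], "fingers": -1}
    - {"slide": [0, 0, 0], "delta_rot": [0, 0, 0], "fingers": -1}

```text
time_s: 30.45
tcp_pos: [0.5665, -0.1327, 0.0242]
eef_rot: [179.8, -0.0, 19.2]
contact_force: [2.9, 0.8, -1.2]
gripper_width: 0.024
gripper_force: 39.7
```

Emit:
play_rows:
  rows:
    - {"slide": [-0.01, 0, 0], "delta_rot": [0, 0, 0], "fingers": -1}
    - {"slide": [0, 0, 0], "delta_rot": [0, 0, 0], "fingers": -1}
    - {"slide": [0, 0, 0], "delta_rot": [0, 0, 0], "fingers": -1}

```text
time_s: 30.82
tcp_pos: [0.5663, -0.1327, 0.0246]
eef_rot: [179.7, -0.2, 19.2]
contact_force: [6.4, 4.8, -1.9]
gripper_width: 0.0235
gripper_force: 39.7
```

Emit:
play_rows:
  rows:
    - {"slide": [0, 0, 0], "delta_rot": [0, 0, 0], "fingers": -1}
    - {"slide": [0, 0, 0], "delta_rot": [0, 0, 0], "fingers": -1}
    - {"slide": [0, 0, 0], "delta_rot": [0, 0, 0], "fingers": -1}
    - {"slide": [0.06, 0, 0], "delta_rot": [0, 0, 0], "fingers": -1}
    - {"slide": [0.12, 0, 0], "delta_rot": [0, 0, 0], "fingers": -1}
    - {"slide": [0.1, 0, -0.15], "delta_rot": [0, 0, 0], "fingers": -1}
    - {"slide": [0.08, 0, -0.35], "delta_rot": [0, 0, 0], "fingers": -1}
    - {"slide": [0, 0, -0.2], "delta_rot": [0, 0, 0], "fingers": -1}

```text
time_s: 31.82
tcp_pos: [0.6173, -0.1148, 0.1311]
eef_rot: [179.7, -0.0, 19.2]
contact_force: [0.5, -0.5, -1.9]
gripper_width: 0.0238
gripper_force: 39.7
```

```bash
python3 - <<'E'
from h import *
from scipy.optimize import least_squares
a=load("top0");b=load("side0")
def tri(ua,ub):
    f=lambda X:np.r_[p(a,X)-np.array(ua)/1.42,p(b,X)-np.array(ub)/1.42]
    s=least_squares(f,[.7,-.3,.04]);return s.x,s.cost
print("gourdbody",tri((686,176),(426,208)),"head",tri((703,160),(426,187)),"stem",tri((712,147),(422,172)))
print("bowlrim",w(a,533/1.42,97/1.42,.07),w(a,490/1.42,110/1.42,.07),w(a,577/1.42,110/1.42,.07),w(a,533/1.42,140/1.42,.06))
S(); plan([.682,-.293,.13])
E
```

```text
gourdbody (array([ 0.74102098, -0.42573395,  0.02623609]), np.float64(0.4148581814355752)) head (array([ 0.74866941, -0.43016216,  0.07638913]), np.float64(1.0668817758597446)) stem (array([ 0.75590718, -0.42652544,  0.11262406]), np.float64(0.12436787016279896))
bowlrim [ 0.84500024 -0.18379444  0.07      ] [ 0.8237858  -0.12002579  0.07      ] [ 0.82581274 -0.24894312  0.07      ] [ 0.78230149 -0.18577815  0.06      ]
{'time_s': 31.825, 'tcp_pos': [0.617, -0.115, 0.131], 'eef_rot': [179.725, -0.044, 19.245], 'joints': [7.413, 20.307, -13.022, 0.312, -56.572, 101.661], 'contact_force': [0.512, -0.453, -1.853], 'gripper_width': 0.024, 'gripper_force': 39.687}
n 4 slide [0.004, 0.316, 0.003] rot [0.015, -0.002, -0.0] | D [0.0647, -0.1782, -0.0011] v [0.005, -0.001, -0.0]
```

Emit:
play_rows:
  rows:
    - {"slide": [0, 0.25, 0], "delta_rot": [0, 0, 0], "fingers": -1}
    - {"slide": [0, 0.25, 0], "delta_rot": [0, 0, 0], "fingers": -1}
    - {"slide": [0, 0.25, 0], "delta_rot": [0, 0, 0], "fingers": -1}
    - {"slide": [0, 0.25, 0], "delta_rot": [0, 0, 0], "fingers": -1}
    - {"slide": [0, 0.25, 0], "delta_rot": [0, 0, 0], "fingers": -1}
    - {"slide": [0, 0, 0], "delta_rot": [0, 0, 0.982], "fingers": -1}
    - {"slide": [0, 0, 0], "delta_rot": [0, 0, 0.982], "fingers": -1}
    - {"slide": [0, 0, 0], "delta_rot": [0, 0, 0.982], "fingers": -1}

```text
time_s: 32.83
tcp_pos: [0.6769, -0.2924, 0.1286]
eef_rot: [179.8, 0.1, 5.5]
contact_force: [-0.4, 0.1, -3.4]
gripper_width: 0.0239
gripper_force: 39.7
```

Emit:
play_rows:
  rows:
    - {"slide": [0, 0, 0], "delta_rot": [0, 0, 0.982], "fingers": -1}
    - {"slide": [0, 0, 0], "delta_rot": [0, 0, 0.982], "fingers": -1}
    - {"slide": [0, 0, 0], "delta_rot": [0, 0, 0.982], "fingers": -1}
    - {"slide": [0, 0, 0], "delta_rot": [0, 0, 0.982], "fingers": -1}
    - {"slide": [0, 0, 0], "delta_rot": [0, 0, 0.982], "fingers": -1}
    - {"slide": [0, 0, 0], "delta_rot": [0, 0, 0.982], "fingers": -1}
    - {"slide": [0, 0, 0], "delta_rot": [0, 0, 0.982], "fingers": -1}
    - {"slide": [0, 0, 0], "delta_rot": [0, 0, 0.982], "fingers": -1}

```text
time_s: 33.83
tcp_pos: [0.6769, -0.2921, 0.1288]
eef_rot: [179.8, -0.0, -30.5]
contact_force: [-0.7, -0.7, -2.3]
gripper_width: 0.024
gripper_force: 39.7
```

Emit:
play_rows:
  rows:
    - {"slide": [0, 0, 0], "delta_rot": [0, 0, 0.982], "fingers": -1}
    - {"slide": [0, 0, 0], "delta_rot": [0, 0, 0.982], "fingers": -1}
    - {"slide": [0, 0, 0], "delta_rot": [0, 0, 0.982], "fingers": -1}
    - {"slide": [0, 0, 0], "delta_rot": [0, 0, 0.982], "fingers": -1}
    - {"slide": [0, 0, 0], "delta_rot": [0, 0, 0.982], "fingers": -1}
    - {"slide": [0, 0, 0], "delta_rot": [0, 0, 0.982], "fingers": -1}
    - {"slide": [0, 0, 0], "delta_rot": [0, 0, 0.982], "fingers": -1}
    - {"slide": [0, 0, 0], "delta_rot": [0, 0, 0.982], "fingers": -1}

```text
time_s: 34.83
tcp_pos: [0.677, -0.2921, 0.1288]
eef_rot: [179.9, -0.2, -66.5]
contact_force: [0.4, 0.2, -1.5]
gripper_width: 0.024
gripper_force: 39.7
```

Emit:
play_rows:
  rows:
    - {"slide": [0, 0, 0], "delta_rot": [0, 0, 0.982], "fingers": -1}
    - {"slide": [0, 0, 0], "delta_rot": [0, 0, 0.982], "fingers": -1}
    - {"slide": [0, 0, 0], "delta_rot": [0, 0, 0.982], "fingers": -1}
    - {"slide": [0, 0, 0], "delta_rot": [0, 0, 0.982], "fingers": -1}
    - {"slide": [0, 0, 0], "delta_rot": [0, 0, 0.982], "fingers": -1}
    - {"slide": [0, 0, 0], "delta_rot": [0, 0, 0.982], "fingers": -1}
    - {"slide": [0, 0, 0], "delta_rot": [0, 0, 0.982], "fingers": -1}
    - {"slide": [0, 0, 0], "delta_rot": [0, 0, 0.982], "fingers": -1}

```text
time_s: 35.83
tcp_pos: [0.677, -0.2921, 0.1288]
eef_rot: [180.0, -0.2, -102.5]
contact_force: [0.6, 0.0, -2.6]
gripper_width: 0.0236
gripper_force: 39.7
```

Emit:
play_rows:
  rows:
    - {"slide": [0, 0, 0], "delta_rot": [0, 0, 0.982], "fingers": -1}
    - {"slide": [0, 0, 0], "delta_rot": [0, 0, 0.982], "fingers": -1}
    - {"slide": [0, 0, 0], "delta_rot": [0, 0, 0.982], "fingers": -1}
    - {"slide": [0, 0, 0], "delta_rot": [0, 0, 0.982], "fingers": -1}
    - {"slide": [0, 0, 0], "delta_rot": [0, 0, 0.982], "fingers": -1}
    - {"slide": [0, 0, 0], "delta_rot": [0, 0, 0.982], "fingers": -1}
    - {"slide": [0, 0, 0], "delta_rot": [0, 0, 0.982], "fingers": -1}
    - {"slide": [0, 0, 0], "delta_rot": [0, 0, 0.982], "fingers": -1}

```text
time_s: 36.83
tcp_pos: [0.677, -0.2922, 0.1288]
eef_rot: [-179.9, -0.2, -138.5]
contact_force: [-0.2, -0.2, -1.8]
gripper_width: 0.0239
gripper_force: 39.7
```

Emit:
play_rows:
  rows:
    - {"slide": [0, 0, 0.06], "delta_rot": [0, 0, 0.982], "fingers": -1}
    - {"slide": [0, 0, 0.06], "delta_rot": [0, 0, 0.982], "fingers": -1}
    - {"slide": [0, 0, 0.06], "delta_rot": [0, 0, 0.982], "fingers": -1}
    - {"slide": [0, 0, 0], "delta_rot": [0, 0, 0.982], "fingers": -1}
    - {"slide": [0, 0, 0], "delta_rot": [0, 0, 0.982], "fingers": -1}
    - {"slide": [0, 0, 0], "delta_rot": [0, 0, 0], "fingers": -1}

```text
time_s: 37.58
tcp_pos: [0.6769, -0.2923, 0.1019]
eef_rot: [-179.8, -0.1, -160.8]
contact_force: [1.0, 1.3, -1.8]
gripper_width: 0.0236
gripper_force: 39.7
```

```bash
python3 - <<'E'
from h import *
S()
c=snap("wrist","w8"); vis(c["image"],170,0,480,270,5)
E
```

```text
{'time_s': 37.575, 'tcp_pos': [0.677, -0.292, 0.102], 'eef_rot': [-179.826, -0.118, -160.816], 'joints': [-8.164, 31.167, 0.8, 0.242, -59.658, -62.774], 'contact_force': [1.044, 1.252, -1.753], 'gripper_width': 0.024, 'gripper_force': 39.688}
0 ....bbbbbbbbbbbbbbbbdbbbbbbbbbbbbbbbbbbbbbbbbbbbbbbbbbbbbbbbbb
5 .....bbbbbbbbbdbbbbbbbbbbbbbbbbbbbbbbttttttttttttttttttttttttt
10 .....ttttttttbbbbbdbddbbdbbbbbbtyyyyyyyyyyyyyyyyyyyyyyyyyyyyyy
15 .....ttttttttbbbbbbbbbbbbbbbdbbtyyyyyyyyyyyyyyyyyyyyyyyyyyyyyy
20 .....ttttttttbbbbbbbbbbbbbbbbbbyyyyyyyyyyyyyyyyyyyyyyyyyyyyyyy
25 .....btttttttbbbbbbbbbbbbbbbbbbyyyyyyyyyyyyyyyyyyyyyyyyyyyyyyy
30 .....btttttttbbbbbbbbbbbbbbbbbbtyyyyyyyyyyyyyyyyyyyyyyyyytttyy
35 .....btttttttbdbbbbbbbbbbbbbdbbyyyyyyyyyyyyyyyyyyyyyyyyyyyyyyy
40 .....btttttttbbbbdddbdbdbdbdbbbyyyyyyyyyyyyyytttttttttttyttttt
45 .....btttttttbbbbbbbdbbbbdbbbbbyyyyyttttyyttyytyyttytttttttttt
50 .....btttttttbbbbbbbbbbbbbdbbbtttyyyyyttyyttyttyttyyttttttytyt
55 ......tttttttbbbbbbbbbbbbbbbbbtttttttttttttttttttttttttttttttt
60 ......tttttttbbbbbbbbbbbbbbbbbtttttttttttttttttttttttttttttttt
6
[... 2038 characters left out ...]
..............................
220 ..................ggggggggg...................................
225 .................ggggggggggg..................................
230 .................gWWggggggWg..................................
235 .................WWWWWWWWWWg..................................
240 .................WWWWWWWWWWg..................................
245 .................GWWWWWWWWWg..................................
250 .................GGGGGGGGGGG..................................
255 .................GGGGGGGGGGG..................................
260 ...........ggggg.GGGGGGGGGGGggggg.............................
265 ...........gWgWg.WWWWWWWWWWgggWgWg............................
```

```bash
python3 - <<'E'
from h import *
c=load("w8"); g=cv2.cvtColor(c["image"],cv2.COLOR_BGR2GRAY).astype(float)
Rt=Ro.from_euler("xyz",c["st"]["eef_rot"],degrees=True).as_matrix();t=c["st"]["tcp_pos"]
def tl(u,v,z): return np.round(Rt.T@(w(c,u,v,z)-t)*1000,1)
for v in (20,50,75,82):
    r_=g[v-2:v+3].mean(0); d=np.diff(r_); L=225+np.argmin(d[225:250]); R=300+np.argmax(d[300:345]); print(v,L+.5,R+.5,tl(L+.5,v,.056)[1],tl(R+.5,v,.056)[1])
print([int(g[v,255:300].mean()) for v in range(70,100)])
for v in (180,215):
    r_=g[v-2:v+3].mean(0); print(v,r_[255:312:1].astype(int).tolist())
for v in (82,83,84,85,86): print(v,tl(277,v,.056))
print([int(g[v,270:290].mean()) for v in range(150,165)])
E
```

```text
20 232.5 322.5 -25.3 24.1
50 232.5 320.5 -26.0 23.6
75 233.5 319.5 -25.9 23.6
82 233.5 318.5 -26.1 23.2
[53, 53, 53, 53, 53, 53, 53, 52, 53, 53, 52, 53, 52, 49, 44, 41, 41, 48, 71, 102, 122, 129, 130, 132, 134, 136, 138, 140, 141, 141]
180 [130, 130, 128, 118, 110, 109, 109, 110, 112, 112, 114, 113, 115, 116, 119, 120, 119, 120, 120, 121, 122, 125, 126, 126, 125, 124, 124, 125, 124, 123, 124, 122, 123, 121, 120, 120, 119, 118, 117, 117, 116, 115, 113, 113, 111, 113, 141, 187, 210, 215, 217, 216, 216, 216, 217, 216, 216]
215 [39, 42, 49, 72, 93, 107, 111, 114, 115, 114, 115, 117, 118, 120, 120, 121, 122, 122, 122, 123, 124, 124, 126, 125, 124, 124, 124, 124, 125, 123, 122, 122, 121, 120, 119, 119, 118, 117, 116, 115, 113, 112, 110, 107, 100, 87, 71, 62, 60, 60, 56, 59, 58, 58, 58, 59, 59]
82 [100.9  -0.9  46.1]
83 [100.3  -0.9  46.1]
84 [99.8 -0.9 46.1]
85 [99.2 -0.9 46.1]
86 [98.7 -0.9 46.1]
[138, 138, 137, 134, 126, 114, 106, 103, 104, 107, 115, 122, 124, 123, 123]
```

Emit:
play_rows:
  rows:
    - {"slide": [0.03, -0.011, 0.25], "delta_rot": [0, 0, 0], "fingers": -1}
    - {"slide": [0.03, 0, 0.2], "delta_rot": [0, 0, 0], "fingers": -1}
    - {"slide": [0, 0, 0.073], "delta_rot": [0, 0, 0], "fingers": -1}
    - {"slide": [0, 0, 0], "delta_rot": [0, 0, 0], "fingers": -1}
    - {"slide": [0, 0, 0], "delta_rot": [0, 0, 0], "fingers": -1}

```text
time_s: 38.25
tcp_pos: [0.6701, -0.2974, 0.0257]
eef_rot: [-179.7, 0.1, -160.8]
contact_force: [0.3, 0.1, -1.1]
gripper_width: 0.0238
gripper_force: 39.7
```

```bash
python3 - <<'E'
from h import *
S()
c=snap("wrist","w9"); g=cv2.cvtColor(c["image"],cv2.COLOR_BGR2GRAY).astype(float)
for v in (10,20,30,40,50,60): print(v,g[v-1:v+2,190:370:3].mean(0).astype(int).tolist())
r_=g[176:180].mean(0); print(r_[250:312].astype(int).tolist())
print([int(g[v,270:290].mean()) for v in range(20,165,2)])
E
```

```text
{'time_s': 38.25, 'tcp_pos': [0.67, -0.297, 0.026], 'eef_rot': [-179.711, 0.052, -160.795], 'joints': [-8.64, 34.814, -3.875, 0.297, -51.131, -62.341], 'contact_force': [0.326, 0.055, -1.087], 'gripper_width': 0.024, 'gripper_force': 39.687}
10 [145, 144, 144, 144, 146, 145, 144, 76, 54, 53, 53, 53, 55, 55, 53, 52, 53, 53, 53, 52, 53, 51, 54, 51, 51, 55, 53, 52, 50, 53, 53, 52, 53, 53, 54, 54, 55, 53, 53, 53, 55, 52, 53, 53, 54, 55, 54, 53, 54, 55, 52, 53, 52, 53, 54, 57, 135, 145, 146, 145]
20 [146, 147, 147, 146, 147, 147, 145, 91, 51, 53, 50, 51, 53, 55, 53, 55, 54, 52, 53, 54, 52, 52, 53, 52, 50, 54, 54, 53, 52, 53, 54, 55, 53, 52, 53, 53, 54, 52, 52, 49, 52, 53, 51, 53, 51, 54, 50, 53, 52, 54, 53, 52, 52, 52, 55, 76, 145, 146, 147, 147]
30 [148, 149, 147, 148, 147, 149, 146, 105, 53, 51, 52, 55, 51, 52, 53, 51, 54, 52, 53, 57, 54, 51, 53, 53, 53, 51, 52, 52, 53, 53, 51, 52, 53, 52, 51, 51, 54, 52, 53, 51, 54, 51, 53, 53, 53, 51, 51, 51, 53, 52, 52, 50, 54, 53, 53, 100, 145, 146, 146, 146]
40 [142, 143, 144, 142, 142, 142, 142, 112, 52, 52, 51, 53, 53, 52, 53, 53, 54, 51, 51, 52,
[... 617 characters left out ...]
, 49, 54, 53, 51, 50, 50, 50, 52, 79, 131, 131, 133, 131, 132]
[140, 140, 140, 140, 140, 139, 139, 135, 125, 113, 108, 110, 112, 113, 113, 113, 115, 116, 118, 119, 120, 120, 121, 123, 121, 124, 125, 126, 126, 126, 125, 125, 125, 125, 125, 124, 125, 123, 122, 122, 121, 120, 120, 119, 118, 116, 117, 115, 114, 111, 109, 111, 123, 134, 139, 140, 140, 141, 140, 140, 141, 140]
[52, 53, 53, 53, 53, 52, 53, 51, 51, 51, 52, 52, 51, 52, 52, 52, 52, 51, 52, 51, 52, 52, 51, 52, 51, 51, 51, 52, 51, 51, 51, 51, 51, 51, 51, 50, 42, 42, 88, 128, 130, 132, 135, 139, 140, 142, 142, 143, 142, 142, 141, 141, 141, 141, 141, 141, 141, 143, 142, 143, 143, 143, 142, 140, 138, 137, 138, 128, 106, 105, 116, 125, 123]
```

```bash
python3 - <<'E'
from h import *
c=load("w9")
Rt=Ro.from_euler("xyz",c["st"]["eef_rot"],degrees=True).as_matrix();t=c["st"]["tcp_pos"]
def tl(u,v,z,c=c): return np.round(Rt.T@(w(c,u,v,z)-t)*1000,1)
g=cv2.cvtColor(c["image"],cv2.COLOR_BGR2GRAY).astype(float)
def ed(v,lo,hi,th):
    r_=g[v-1:v+2].mean(0)[lo:hi]; i=np.where(np.diff(np.sign(r_-th)))[0][0]; return lo+i+(th-r_[i])/(r_[i+1]-r_[i])
for v in (10,30,50,60,80):
    L,R=ed(v,195,240,95),ed(v,335,372,95); print(v,L,R,tl(L,v,.056),tl(R,v,.056))
for v,(a,b) in {178:(258.0,302.3)}.items(): print(tl(a,v,.0363),tl(b,v,.0363))
for v in (92,96): print(tl(280,v,.056),tl(280,v,.010))
for v in (154,156): print("tip",tl(280,v,.0463))
for n in("w3","w8"):
    q=cv2.cvtColor(load(n)["image"],cv2.COLOR_BGR2GRAY).astype(float);print(n,[int(q[v,270:290].mean()) for v in range(148,166)])
E
```

```text
10 210.3913043478261 356.42 [117.8 -23.5 -30.3] [117.8  26.3 -30.6]
30 211.2941176470588 354.82758620689657 [111.7 -23.6 -30.3] [111.7  26.2 -30.6]
50 211.725 353.247311827957 [105.5 -23.8 -30.3] [105.5  26.1 -30.6]
60 212.09756097560975 352.51612903225805 [102.3 -23.9 -30.3] [102.3  26.  -30.5]
80 213.09782608695653 350.81609195402297 [ 95.7 -23.9 -30.3] [ 95.7  25.9 -30.5]
[ 55.8  -9.5 -10.6] [ 55.9  10.7 -10.7]
[ 91.6   0.3 -30.4] [93.9  0.7 15.6]
[ 90.2   0.3 -30.4] [92.   0.7 15.6]
tip [ 68.    0.5 -20.7]
tip [ 67.1   0.5 -20.7]
w3 [165, 160, 157, 153, 150, 146, 136, 120, 107, 105, 105, 109, 117, 123, 125, 124, 123, 124]
w8 [139, 138, 138, 138, 137, 134, 126, 114, 106, 103, 104, 107, 115, 122, 124, 123, 123, 122]
```

Emit:
play_rows:
  rows:
    - {"slide": [0.08, 0.003, 0.009], "delta_rot": [0, 0, 0], "fingers": -1}
    - {"slide": [0.08, 0, 0], "delta_rot": [0, 0, 0], "fingers": -1}
    - {"slide": [0.05, 0, 0], "delta_rot": [0, 0, 0], "fingers": -1}
    - {"slide": [0, 0, 0], "delta_rot": [0, 0, 0], "fingers": -1}

```text
time_s: 38.8
tcp_pos: [0.638, -0.3076, 0.0233]
eef_rot: [-179.8, -0.1, -160.9]
contact_force: [-0.8, -1.3, -1.1]
gripper_width: 0.0238
gripper_force: 39.7
```

Emit:
play_rows:
  rows:
    - {"slide": [0.05, 0, 0], "delta_rot": [0, 0, 0], "fingers": -1}
    - {"slide": [0.05, 0, 0], "delta_rot": [0, 0, 0], "fingers": -1}
    - {"slide": [0.04, 0, 0], "delta_rot": [0, 0, 0], "fingers": -1}
    - {"slide": [0, 0, 0], "delta_rot": [0, 0, 0], "fingers": -1}

```text
time_s: 39.3
tcp_pos: [0.6186, -0.3142, 0.0232]
eef_rot: [-179.8, -0.1, -160.9]
contact_force: [-0.9, -0.2, 1.9]
gripper_width: 0.0235
gripper_force: 39.7
```

Emit:
play_rows:
  rows:
    - {"slide": [0.015, 0, -0.007], "delta_rot": [0, 0, 0], "fingers": -1}
    - {"slide": [0.015, 0, 0], "delta_rot": [0, 0, 0], "fingers": -1}
    - {"slide": [0, 0, 0], "delta_rot": [0, 0, 0], "fingers": -1}

```text
time_s: 39.67
tcp_pos: [0.6141, -0.3155, 0.0234]
eef_rot: [-179.8, -0.1, -160.9]
contact_force: [0.9, -0.2, -1.5]
gripper_width: 0.0237
gripper_force: 39.7
```

Emit:
play_rows:
  rows:
    - {"slide": [0.012, 0, 0], "delta_rot": [0, 0, 0], "fingers": -1}
    - {"slide": [0, 0, 0], "delta_rot": [0, 0, 0], "fingers": -1}

```text
time_s: 39.92
tcp_pos: [0.6137, -0.3159, 0.0239]
eef_rot: [-179.8, 0.0, -160.8]
contact_force: [3.5, 0.4, -3.7]
gripper_width: 0.0236
gripper_force: 39.7
```

Emit:
play_rows:
  rows:
    - {"slide": [0.01, 0, 0], "delta_rot": [0, 0, 0], "fingers": -1}
    - {"slide": [0, 0, 0], "delta_rot": [0, 0, 0], "fingers": -1}

```text
time_s: 40.17
tcp_pos: [0.6137, -0.3161, 0.0243]
eef_rot: [-179.7, 0.1, -160.8]
contact_force: [6.7, 3.6, -2.3]
gripper_width: 0.024
gripper_force: 39.7
```

Emit:
play_rows:
  rows:
    - {"slide": [-0.06, 0, 0], "delta_rot": [0, 0, 0], "fingers": -1}
    - {"slide": [-0.12, 0, 0], "delta_rot": [0, 0, 0], "fingers": -1}
    - {"slide": [-0.12, 0, 0], "delta_rot": [0, 0, 0], "fingers": -1}
    - {"slide": [-0.04, 0, -0.1], "delta_rot": [0, 0, 0], "fingers": -1}
    - {"slide": [0, 0, -0.3], "delta_rot": [0, 0, 0], "fingers": -1}
    - {"slide": [0, 0, -0.2], "delta_rot": [0, 0, 0], "fingers": -1}
    - {"slide": [0, 0, 0], "delta_rot": [0, 0, -0.982], "fingers": -1}
    - {"slide": [0, 0, 0], "delta_rot": [0, 0, -0.982], "fingers": -1}

```text
time_s: 41.18
tcp_pos: [0.6604, -0.2994, 0.1156]
eef_rot: [-179.7, -0.0, -151.7]
contact_force: [0.1, 0.7, -2.9]
gripper_width: 0.0236
gripper_force: 39.7
```

Emit:
play_rows:
  rows:
    - {"slide": [0, 0, 0], "delta_rot": [0, 0, -0.982], "fingers": -1}
    - {"slide": [0, 0, 0], "delta_rot": [0, 0, -0.982], "fingers": -1}
    - {"slide": [0, 0, 0], "delta_rot": [0, 0, -0.982], "fingers": -1}
    - {"slide": [0, 0, 0], "delta_rot": [0, 0, -0.982], "fingers": -1}
    - {"slide": [0, 0, 0], "delta_rot": [0, 0, -0.982], "fingers": -1}
    - {"slide": [0, 0, 0], "delta_rot": [0, 0, -0.982], "fingers": -1}
    - {"slide": [0, 0, 0], "delta_rot": [0, 0, -0.982], "fingers": -1}
    - {"slide": [0, 0, 0], "delta_rot": [0, 0, -0.982], "fingers": -1}

```text
time_s: 42.18
tcp_pos: [0.6601, -0.2994, 0.1148]
eef_rot: [-179.9, -0.2, -115.7]
contact_force: [0.4, -0.3, -2.7]
gripper_width: 0.0235
gripper_force: 39.7
```

Emit:
play_rows:
  rows:
    - {"slide": [0, 0, 0], "delta_rot": [0, 0, -0.982], "fingers": -1}
    - {"slide": [0, 0, 0], "delta_rot": [0, 0, -0.982], "fingers": -1}
    - {"slide": [0, 0, 0], "delta_rot": [0, 0, -0.982], "fingers": -1}
    - {"slide": [0, 0, 0], "delta_rot": [0, 0, -0.982], "fingers": -1}
    - {"slide": [0, 0, 0], "delta_rot": [0, 0, -0.982], "fingers": -1}
    - {"slide": [0, 0, 0], "delta_rot": [0, 0, -0.982], "fingers": -1}
    - {"slide": [0, 0, 0], "delta_rot": [0, 0, -0.982], "fingers": -1}
    - {"slide": [0, 0, 0], "delta_rot": [0, 0, -0.982], "fingers": -1}

```text
time_s: 43.18
tcp_pos: [0.6601, -0.2994, 0.1148]
eef_rot: [-180.0, -0.2, -79.7]
contact_force: [-0.6, 0.7, -2.0]
gripper_width: 0.0237
gripper_force: 39.7
```

Emit:
play_rows:
  rows:
    - {"slide": [0, 0, 0], "delta_rot": [0, 0, -0.982], "fingers": -1}
    - {"slide": [0, 0, 0], "delta_rot": [0, 0, -0.982], "fingers": -1}
    - {"slide": [0, 0, 0], "delta_rot": [0, 0, -0.982], "fingers": -1}
    - {"slide": [0, 0, 0], "delta_rot": [0, 0, -0.982], "fingers": -1}
    - {"slide": [0, 0, 0], "delta_rot": [0, 0, -0.982], "fingers": -1}
    - {"slide": [0, 0, 0], "delta_rot": [0, 0, -0.982], "fingers": -1}
    - {"slide": [0, 0, 0], "delta_rot": [0, 0, -0.982], "fingers": -1}
    - {"slide": [0, 0, 0], "delta_rot": [0, 0, -0.982], "fingers": -1}

```text
time_s: 44.18
tcp_pos: [0.6601, -0.2994, 0.1149]
eef_rot: [179.9, -0.2, -43.7]
contact_force: [-0.5, 0.6, -1.3]
gripper_width: 0.0236
gripper_force: 39.7
```

Emit:
play_rows:
  rows:
    - {"slide": [0, 0, 0], "delta_rot": [0, 0, -0.982], "fingers": -1}
    - {"slide": [0, 0, 0], "delta_rot": [0, 0, -0.982], "fingers": -1}
    - {"slide": [0, 0, 0], "delta_rot": [0, 0, -0.982], "fingers": -1}
    - {"slide": [0, 0, 0], "delta_rot": [0, 0, -0.982], "fingers": -1}
    - {"slide": [0, 0, 0], "delta_rot": [0, 0, -0.982], "fingers": -1}
    - {"slide": [0, 0, 0], "delta_rot": [0, 0, -0.982], "fingers": -1}
    - {"slide": [0, 0, 0], "delta_rot": [0, 0, -0.982], "fingers": -1}
    - {"slide": [0, 0, 0], "delta_rot": [0, 0, -0.982], "fingers": -1}

```text
time_s: 45.18
tcp_pos: [0.6601, -0.2994, 0.1148]
eef_rot: [179.8, -0.1, -7.7]
contact_force: [-0.0, -0.3, -1.8]
gripper_width: 0.0236
gripper_force: 39.7
```

Emit:
play_rows:
  rows:
    - {"slide": [0, 0, 0], "delta_rot": [0, 0, -0.982], "fingers": -1}
    - {"slide": [0, 0, 0], "delta_rot": [0, 0, -0.982], "fingers": -1}
    - {"slide": [0, 0, 0], "delta_rot": [0, 0, -0.982], "fingers": -1}
    - {"slide": [0, 0, 0], "delta_rot": [0, 0, -0.982], "fingers": -1}
    - {"slide": [0, 0, 0], "delta_rot": [0, 0, -0.982], "fingers": -1}
    - {"slide": [0, 0, 0], "delta_rot": [0, 0, -0.982], "fingers": -1}
    - {"slide": [0, 0, 0], "delta_rot": [0, 0, 0], "fingers": -1}

```text
time_s: 46.05
tcp_pos: [0.6602, -0.2994, 0.1147]
eef_rot: [179.8, 0.0, 19.2]
contact_force: [0.1, 0.1, -2.3]
gripper_width: 0.0239
gripper_force: 39.7
```

```bash
python3 - <<'E'
from h import *
S()
plan([.6284+.025*.944,-.3097+.025*.329,.0244],19.2)
a=load("s7")["image"];c=snap("side","s10")["image"]; vis(c,270,140,360,235,3)
E
```

```text
{'time_s': 46.05, 'tcp_pos': [0.66, -0.299, 0.115], 'eef_rot': [179.769, 0.023, 19.181], 'joints': [-8.935, 29.428, -0.425, 0.248, -60.059, 117.993], 'contact_force': [0.054, 0.125, -2.304], 'gripper_width': 0.024, 'gripper_force': 39.687}
n 2 slide [-0.028, -0.003, 0.301] rot [0.025, 0.003, -0.002] | D [-0.0082, -0.0021, -0.0903] v [0.004, 0.0, -0.0]
140 ...gggWGWWWrrWWWWWWbbbbbbWWWWW
143 ......ytWWWrWggWWWWbbbbbbWWWWW
146 ......bbtttttbbWWWtbbbbbbWWWWW
149 .......bttttbb.dbbbbbbbbttttWW
152 .......bbbbbb.....bbbbbttttttt
155 ........bbbb........dbtttttttt
158 .......................btttttt
161 ...................d......bttt
164 ..................dddddd....bb
167 ...........btbbbbddddddddgb...
170 ..........bttttttbddddddbbb...
173 ..........tttttttbddddddbbb...
176 .........tyyyttttbdddddbbbt...
179 ........btyyyyyytbddddbbbbb...
182 ........tyyyyyyyyttbbbbbbtb...
185 .......byyyyyyyyyyyyytttbt....
188 ......gtyyyyyyyyyyyyyttbtb....
191 ......tyyyyyyyyyyyyyyttbtb....
194 .....btyyyyyyWWWWyyyttttt.....
197 .....tyyyyyyWWWWWWWyttbtb.....
200 ....byyyyyyyWWWWWWttttbt......
203 ...btyyyyyyyyWWWWWtttbtb......
206 ...tyyyyyyyytttttttttbt.......
209 ..btyyyyyyyyttttttbtbtt.....db
212 ..tyyyyyyyyyttttttttbtb.....bt
215 .tyyyyyyyyyttttttttbbt......bt
218 .ttyyyyyyyyyyyyyttWbtb......bt
221 .bttttttyyyyyyyytbtbt.......tt
224 .....bbtttttyyyytbbtt.......tt
227 ..........bbttttttttb.......tt
230 ..............bbbttt........tt
233 ............................tt
```

Emit:
play_rows:
  rows:
    - {"slide": [0, -0.003, 0.3], "delta_rot": [0, 0, 0], "fingers": -1}
    - {"slide": [-0.028, -0.003, 0.25], "delta_rot": [0, 0, 0], "fingers": -1}
    - {"slide": [-0.028, 0, 0.054], "delta_rot": [0, 0, 0], "fingers": -1}
    - {"slide": [0, 0, 0], "delta_rot": [0, 0, 0], "fingers": -1}
    - {"slide": [0, 0, 0], "delta_rot": [0, 0, 0], "fingers": -1}

```text
time_s: 46.72
tcp_pos: [0.6532, -0.3022, 0.0255]
eef_rot: [179.7, -0.1, 19.2]
contact_force: [0.5, -0.2, -1.0]
gripper_width: 0.0241
gripper_force: 39.7
```

```bash
python3 - <<'E'
from h import *
S(); plan([.6284,-.3097,.0244],19.2)
E
```

```text
{'time_s': 46.725, 'tcp_pos': [0.653, -0.302, 0.026], 'eef_rot': [179.675, -0.106, 19.201], 'joints': [-9.24, 33.761, -5.949, 0.307, -50.042, 118.244], 'contact_force': [0.472, -0.202, -0.992], 'gripper_width': 0.024, 'gripper_force': 39.687}
n 1 slide [-0.173, -0.007, 0.007] rot [0.071, -0.023, 0.0] | D [-0.0248, -0.0075, -0.0011] v [0.006, -0.002, 0.0]
```

Emit:
play_rows:
  rows:
    - {"slide": [-0.08, -0.005, 0.006], "delta_rot": [0, 0, 0], "fingers": -1}
    - {"slide": [-0.06, 0, 0], "delta_rot": [0, 0, 0], "fingers": -1}
    - {"slide": [-0.025, 0, 0], "delta_rot": [0, 0, 0], "fingers": -1}
    - {"slide": [0, 0, 0], "delta_rot": [0, 0, 0], "fingers": -1}

```text
time_s: 47.22
tcp_pos: [0.6282, -0.3093, 0.0229]
eef_rot: [179.8, 0.0, 19.2]
contact_force: [0.3, 0.4, -1.7]
gripper_width: 0.0239
gripper_force: 39.7
```

Emit:
play_rows:
  rows:
    - {"slide": [-0.012, 0, 0], "delta_rot": [0, 0, 0], "fingers": -1}
    - {"slide": [0, 0, 0], "delta_rot": [0, 0, 0], "fingers": -1}
    - {"slide": [0, 0, 0], "delta_rot": [0, 0, 0], "fingers": -1}

```text
time_s: 47.6
tcp_pos: [0.6281, -0.3094, 0.023]
eef_rot: [179.7, -0.1, 19.2]
contact_force: [3.9, 2.7, 0.5]
gripper_width: 0.0237
gripper_force: 39.7
```

Emit:
play_rows:
  rows:
    - {"slide": [-0.01, 0, 0], "delta_rot": [0, 0, 0], "fingers": -1}
    - {"slide": [0, 0, 0], "delta_rot": [0, 0, 0], "fingers": -1}
    - {"slide": [0, 0, 0], "delta_rot": [0, 0, 0], "fingers": -1}

```text
time_s: 47.98
tcp_pos: [0.628, -0.3095, 0.0232]
eef_rot: [179.7, -0.2, 19.3]
contact_force: [7.2, 5.1, -1.1]
gripper_width: 0.0239
gripper_force: 39.7
```

Emit:
play_rows:
  rows:
    - {"slide": [0.04, 0, -0.009], "delta_rot": [0, 0, 0], "fingers": -1}
    - {"slide": [0, 0, 0], "delta_rot": [0, 0, 0], "fingers": -1}
    - {"slide": [-0.03, 0, 0], "delta_rot": [0, 0, 0], "fingers": -1}
    - {"slide": [-0.012, 0, 0], "delta_rot": [0, 0, 0], "fingers": -1}
    - {"slide": [0, 0, 0], "delta_rot": [0, 0, 0], "fingers": -1}
    - {"slide": [0, 0, 0], "delta_rot": [0, 0, 0], "fingers": -1}
    - {"slide": [0, 0, 0], "delta_rot": [0, 0, 0], "fingers": -1}
    - {"slide": [0, 0, 0], "delta_rot": [0, 0, 0], "fingers": -1}

```text
time_s: 48.98
tcp_pos: [0.6277, -0.3094, 0.0244]
eef_rot: [179.7, -0.3, 19.2]
contact_force: [9.7, 6.1, -3.3]
gripper_width: 0.0235
gripper_force: 39.7
```

Emit:
play_rows:
  rows:
    - {"slide": [0.06, 0, 0], "delta_rot": [0, 0, 0], "fingers": -1}
    - {"slide": [0.12, 0, 0], "delta_rot": [0, 0, 0], "fingers": -1}
    - {"slide": [0.1, 0, -0.2], "delta_rot": [0, 0, 0], "fingers": -1}
    - {"slide": [0, 0, -0.4], "delta_rot": [0, 0, 0], "fingers": -1}
    - {"slide": [0, 0, -0.15], "delta_rot": [0, 0, 0], "fingers": -1}
    - {"slide": [0, 0, 0], "delta_rot": [0, 0, 0], "fingers": -1}

```text
time_s: 49.72
tcp_pos: [0.6658, -0.2964, 0.1386]
eef_rot: [179.7, -0.1, 19.2]
contact_force: [0.0, 0.5, -1.4]
gripper_width: 0.024
gripper_force: 39.7
```

```bash
python3 - <<'E'
from h import *
S(); plan([.5517,.0292,.12],-18.2)
E
```

```text
{'time_s': 49.725, 'tcp_pos': [0.666, -0.296, 0.139], 'eef_rot': [179.661, -0.138, 19.212], 'joints': [-8.608, 28.577, 1.472, 0.266, -62.615, 117.698], 'contact_force': [0.014, 0.457, -1.387], 'gripper_width': 0.024, 'gripper_force': 39.687}
n 9 slide [-0.075, -0.249, 0.013] rot [0.007, -0.006, 0.907] | D [-0.1141, 0.3256, -0.0186] v [0.005, -0.004, 0.653]
```

Emit:
play_rows:
  rows:
    - {"slide": [-0.075, -0.249, 0.013], "delta_rot": [0, 0, 0.907], "fingers": -1}
    - {"slide": [-0.075, -0.249, 0.013], "delta_rot": [0, 0, 0.907], "fingers": -1}
    - {"slide": [-0.075, -0.249, 0.013], "delta_rot": [0, 0, 0.907], "fingers": -1}
    - {"slide": [-0.075, -0.249, 0.013], "delta_rot": [0, 0, 0.907], "fingers": -1}
    - {"slide": [-0.075, -0.249, 0.013], "delta_rot": [0, 0, 0.907], "fingers": -1}
    - {"slide": [-0.075, -0.249, 0.013], "delta_rot": [0, 0, 0.907], "fingers": -1}
    - {"slide": [-0.075, -0.249, 0.013], "delta_rot": [0, 0, 0.907], "fingers": -1}
    - {"slide": [-0.075, -0.249, 0.013], "delta_rot": [0, 0, 0.907], "fingers": -1}

```text
time_s: 50.72
tcp_pos: [0.5506, -0.0087, 0.1179]
eef_rot: [179.7, 0.1, -14.2]
contact_force: [1.4, -0.7, -1.8]
gripper_width: 0.0237
gripper_force: 39.7
```

Emit:
play_rows:
  rows:
    - {"slide": [-0.075, -0.249, 0.013], "delta_rot": [0, 0, 0.907], "fingers": -1}
    - {"slide": [0, 0, 0], "delta_rot": [0, 0, 0], "fingers": -1}
    - {"slide": [0, 0, 0], "delta_rot": [0, 0, 0], "fingers": -1}

```text
time_s: 51.1
tcp_pos: [0.5494, 0.0292, 0.1162]
eef_rot: [179.7, 0.0, -18.2]
contact_force: [0.3, 0.1, -1.4]
gripper_width: 0.0236
gripper_force: 39.7
```

```bash
python3 - <<'E'
from h import *
S(); plan([.5517,.0292,.06],-18.2)
c=snap("wrist","w11"); vis(c["image"],180,60,380,270,4)
E
```

```text
{'time_s': 51.1, 'tcp_pos': [0.549, 0.029, 0.116], 'eef_rot': [179.721, 0.013, -18.159], 'joints': [23.591, 14.639, -23.65, 0.254, -51.907, 48.093], 'contact_force': [0.28, 0.078, -1.374], 'gripper_width': 0.024, 'gripper_force': 39.687}
n 1 slide [0.015, -0.007, 0.375] rot [0.061, 0.003, 0.009] | D [0.0023, 0.0, -0.0562] v [0.005, 0.0, 0.001]
60 gggggggggggggggggggggggggggggggggggggggggggggggggg
64 gggggggggggggggggggggggggggggggggggggggggggggggggg
68 gggggggggggggggggggggggggggggggggggggggggggggggggg
72 gggggggggggggggggggggggggggggggggggggggggggggggggg
76 gggggggggggggggggggggggggggggggggggggggggggggggggg
80 gggggggggggggggggggggggggggggggggggggggggggggggggg
84 gggggggggggggggggggggggggggggggggggggggggggggggggg
88 gggggggggggggggggggggggggggggggggggggggggggggggggg
92 gggggggggggggggggggggggggggggggggggggggggggggggggg
96 gggggggggggggggggggggggggggggggggggggggggggggggggg
100 gggggggggggggggggggggggggggggggggggggggggggggggggg
104 gggggggggggggggggggggggggggggggggggggggggggggggggg
108 gggggggggggggggggggggggggggggggggggggggggggggggggg
112 ggggggggggggggggggggggggggggggggggggggggggggg
[... 1450 characters left out ...]
ggggggggGWWWWWWWWWWWWggggggggggggggggggg
224 ggggggggggggggggggGWWWWWWWWWWWWggggggggggggggggggg
228 ggggggggggggggggggGWWWWWWWWWWWWggggggggggggggggggg
232 ggggggggggggggggggGWWWWWWWWWWWWWgggggggggggggggggg
236 ggggggggggggggggggWWWWWWWWWWWWWWgggggggggggggggggg
240 ggggggggggggggggggWWWWWWWWWWWWWWgggggggggggggggggg
244 ggggggggggggggggggGWWWWWWWWWWWWWgggggggggggggggggg
248 gggggggggggggggggGGGGGGGGGGGGGGGgggggggggggggggggg
252 gggggggggggggggggGGGGGGGGGGGGGGGgggggggggggggggggg
256 ggggggggggggggggggGGGGGGGGGGGGGGgggggggggggggggggg
260 gggggggggggWWWWWWgGGGGGGGGGGGGGGWWWWWWWggggggggggg
264 gggggggggggWWWWWWggWWWWWWWWWWWWWWWWWWWWggggggggggg
268 ggggggggggWWWWWWWggWWWWWWWWWWWWWgWWWWWWggggggggggg
```

```bash
python3 - <<'E'
from h import *
c=load("w11"); im=c["image"]
hs=cv2.cvtColor(im,cv2.COLOR_BGR2HSV); G=((hs[...,0]>60)&(hs[...,0]<95)&(hs[...,1]>60))
Rt=Ro.from_euler("xyz",c["st"]["eef_rot"],degrees=True).as_matrix();t=c["st"]["tcp_pos"]
def tl(u,v,z): return np.round(Rt.T@(w(c,u,v,z)-t)*1000,1)
for v in range(160,216,4):
    x=np.where(G[v,200:370])[0]+200
    print(v,(x.min(),x.max(),len(x)) if len(x) else None, tl(x.min(),v,.034)[:2] if len(x) else '',tl(x.max(),v,.034)[:2] if len(x) else '')
E
```

```text
160 None  
164 (np.int64(251), np.int64(256), 6) [ 45.7 -18.5] [ 45.7 -14.9]
168 (np.int64(248), np.int64(257), 10) [ 42.8 -20.8] [ 42.8 -14.2]
172 (np.int64(249), np.int64(257), 9) [ 39.8 -20.2] [ 39.8 -14.2]
176 (np.int64(249), np.int64(256), 8) [ 36.8 -20.2] [ 36.8 -15. ]
180 (np.int64(247), np.int64(303), 12) [ 33.8 -21.8] [33.8 19.9]
184 (np.int64(246), np.int64(305), 15) [ 30.8 -22.6] [30.7 21.5]
188 (np.int64(246), np.int64(304), 14) [ 27.7 -22.7] [27.7 20.9]
192 (np.int64(247), np.int64(304), 13) [ 24.6 -22.1] [24.6 20.9]
196 (np.int64(249), np.int64(257), 9) [ 21.5 -20.6] [ 21.5 -14.6]
200 (np.int64(249), np.int64(257), 9) [ 18.4 -20.7] [ 18.4 -14.6]
204 (np.int64(249), np.int64(257), 9) [ 15.2 -20.8] [ 15.2 -14.7]
208 (np.int64(249), np.int64(257), 9) [ 12.  -20.9] [ 12.  -14.8]
212 (np.int64(249), np.int64(257), 9) [  8.8 -21. ] [  8.8 -14.8]
```

Emit:
play_rows:
  rows:
    - {"slide": [0.015, -0.007, 0.37], "delta_rot": [0, 0, 0], "fingers": -1}
    - {"slide": [0, 0, 0.15], "delta_rot": [0, 0, 0], "fingers": -1}
    - {"slide": [0, 0, 0.06], "delta_rot": [0, 0, 0], "fingers": -1}
    - {"slide": [0, 0, 0], "delta_rot": [0, 0, 0], "fingers": -1}
    - {"slide": [0, 0, 0], "delta_rot": [0, 0, 0], "fingers": -1}

```text
time_s: 51.78
tcp_pos: [0.5534, 0.0293, 0.0315]
eef_rot: [179.9, -0.2, -18.2]
contact_force: [0.0, -0.3, -2.7]
gripper_width: 0.0242
gripper_force: 39.7
```

Emit:
play_rows:
  rows:
    - {"slide": [0, 0, 0.012], "delta_rot": [0, 0, 0], "fingers": -1}
    - {"slide": [0, 0, 0.012], "delta_rot": [0, 0, 0], "fingers": -1}
    - {"slide": [0, 0, 0], "delta_rot": [0, 0, 0], "fingers": -1}

```text
time_s: 52.15
tcp_pos: [0.5525, 0.0293, 0.0269]
eef_rot: [179.8, -0.1, -18.2]
contact_force: [0.0, 1.1, -1.2]
gripper_width: 0.0238
gripper_force: 39.7
```

Emit:
play_rows:
  rows:
    - {"slide": [0, 0, 0.01], "delta_rot": [0, 0, 0], "fingers": -1}
    - {"slide": [0, 0, 0], "delta_rot": [0, 0, 0], "fingers": -1}

```text
time_s: 52.4
tcp_pos: [0.5527, 0.0294, 0.0254]
eef_rot: [179.8, -0.1, -18.2]
contact_force: [-1.3, 0.4, -0.8]
gripper_width: 0.0238
gripper_force: 39.7
```

Emit:
play_rows:
  rows:
    - {"slide": [0, 0, 0.005], "delta_rot": [0, 0, 0], "fingers": -1}
    - {"slide": [0, 0, 0], "delta_rot": [0, 0, 0], "fingers": -1}

```text
time_s: 52.65
tcp_pos: [0.5528, 0.0294, 0.0254]
eef_rot: [179.8, -0.1, -18.2]
contact_force: [-3.3, 0.6, 7.3]
gripper_width: 0.0234
gripper_force: 39.7
```

Emit:
play_rows:
  rows:
    - {"slide": [0, 0, 0], "delta_rot": [0, 0, 0], "fingers": 0}
    - {"slide": [0, 0, 0], "delta_rot": [0, 0, 0], "fingers": 0}
    - {"slide": [0, 0, -0.1], "delta_rot": [0, 0, 0], "fingers": 0}
    - {"slide": [0, 0, -0.4], "delta_rot": [0, 0, 0], "fingers": 0}
    - {"slide": [0, 0, -0.4], "delta_rot": [0, 0, 0], "fingers": 0.5}
    - {"slide": [0, 0, 0], "delta_rot": [0, 0, 0], "fingers": 0.6}

```text
time_s: 53.4
tcp_pos: [0.5558, 0.0306, 0.1661]
eef_rot: [-179.9, -0.6, -18.2]
contact_force: [-0.1, -0.4, -0.2]
gripper_width: 0.0583
gripper_force: 0.0
```

```bash
python3 - <<'E'
from h import *
S(); plan([.432,-.180,.15],19.2)
c=snap("top","t12"); a=load("top0")["image"]; vis(c["image"],245,165,300,235,2); print(); vis(a,245,165,300,235,2)
E
```

```text
{'time_s': 53.4, 'tcp_pos': [0.556, 0.031, 0.166], 'eef_rot': [-179.851, -0.598, -18.167], 'joints': [23.518, 11.862, -19.95, 0.338, -57.643, 48.136], 'contact_force': [-0.104, -0.393, -0.236], 'gripper_width': 0.058, 'gripper_force': 0.0}
n 9 slide [-0.089, 0.161, 0.011] rot [0.001, -0.015, -0.906] | D [-0.1238, -0.2106, -0.0161] v [0.001, -0.011, -0.652]
165 ggggggWWWWWWWggggggggggggWgg
167 WWWWWWWWWWWgggggggggggggWggg
169 WWWWWWWWWgggggggggggggggWggg
171 WWWWWWgggggggggggggggggWgg..
173 ggggggggggggggggggggggWWggg.
175 ggggggggggggggggggggggWggggg
177 gggggggggggggggggggggWWg.ggg
179 ggggggggggggggggggggWWg..ggg
181 gggggggggggggggggggWWg.ggggg
183 ggggggggggggggggggWWgg.gbbbg
185 ggggggggggggggggWWggg..ggggb
187 ggggggggggggggWWWgg....ggggg
189 ggggggggggggWWWggg....gggggg
191 WWggggggWWWWWggg......gggggg
193 WWWWWWWWWWgggg.......ggggggg
195 gggggggggggg........gggggggg
197 ....gg...........ggggggggggg
199 g...............gggggggggggg
201 ggg..........ggggggggggggggg
203 ggggggg.gggggggggggggggggggg
205 gggggggggWWWgggggggggggggggg
207 ggggggggGWWWWWWggggggggggggg
209 ggggggggGWW
[... 869 characters left out ...]
....ggg
193 ggggggg..ggGGGGWWWWgg...gggg
195 gggggggggggGWWGGGGgGGg...ggg
197 gggggg..ggGWWWWWWGGGg....ggg
199 ggggggggggGWWWWWWWggg....ggg
201 ggggggggggWWWWWWWWgg....gggg
203 gggggggggGWWWWWWWggg...ggggg
205 gggggggggGWWWWWWWgGg...ggggg
207 gggggggggWWWWWWWggg...gggggg
209 ggggggggGWWWWWWWggg...gggggg
211 gggggggGgrrWWWWWggg...gggggg
213 gggggggGWrrrrrWgGg...ggggggg
215 gggggggGWWWrrrrgGg...ggggggg
217 gggggggWWWWWWrbGG....ggggggg
219 gggggggWWWWWWWgGG....ggggggg
221 gggggggWWWWWWggGg....ggggggg
223 gggggggWWWWWgggg...ggggggggg
225 gggggggggWWWggg....ggggggggg
227 gggg.gggggggg.......gggggggg
229 gggg......ggg........ggggggg
231 gg....................gggggg
233 ggg...................gggggg
```

Emit:
play_rows:
  rows:
    - {"slide": [-0.089, 0.161, 0.011], "delta_rot": [0, 0, -0.906], "fingers": 0.75}
    - {"slide": [-0.089, 0.161, 0.011], "delta_rot": [0, 0, -0.906], "fingers": 0.75}
    - {"slide": [-0.089, 0.161, 0.011], "delta_rot": [0, 0, -0.906], "fingers": 0.75}
    - {"slide": [-0.089, 0.161, 0.011], "delta_rot": [0, 0, -0.906], "fingers": 0.75}
    - {"slide": [-0.089, 0.161, 0.011], "delta_rot": [0, 0, -0.906], "fingers": 0.75}
    - {"slide": [-0.089, 0.161, 0.011], "delta_rot": [0, 0, -0.906], "fingers": 0.75}
    - {"slide": [-0.089, 0.161, 0.011], "delta_rot": [0, 0, -0.906], "fingers": 0.75}
    - {"slide": [-0.089, 0.161, 0.011], "delta_rot": [0, 0, -0.906], "fingers": 0.75}

```text
time_s: 54.45
tcp_pos: [0.4339, -0.1544, 0.1464]
eef_rot: [179.8, 0.1, 15.1]
contact_force: [0.4, -0.8, -0.4]
gripper_width: 0.0767
gripper_force: 0.0
```

Emit:
play_rows:
  rows:
    - {"slide": [-0.089, 0.161, 0.011], "delta_rot": [0, 0, -0.906], "fingers": 0.75}
    - {"slide": [0, 0, 0], "delta_rot": [0, 0, 0], "fingers": 0.75}
    - {"slide": [0, 0, 0], "delta_rot": [0, 0, 0], "fingers": 0.75}

```text
time_s: 54.82
tcp_pos: [0.4281, -0.1804, 0.1451]
eef_rot: [179.8, 0.1, 19.1]
contact_force: [0.0, -0.0, -0.1]
gripper_width: 0.0767
gripper_force: 0.0
```

```bash
python3 - <<'E'
from h import *
S(); plan([.498,-.1575,.08],19.2)
c=snap("wrist","w13"); vis(c["image"],160,60,420,270,5)
q=np.array([p(c,np.r_[np.array([.4981,-.1574])+np.array([[.944,-.329],[.329,.944]])@np.array(k),.056]) for k in [(-.025,-.025),(.025,-.025),(.025,.025),(-.025,.025)]]); print(q.round())
E
```

```text
{'time_s': 54.825, 'tcp_pos': [0.428, -0.18, 0.145], 'eef_rot': [179.814, 0.097, 19.081], 'joints': [1.72, 4.738, -31.787, 0.257, -53.512, 107.208], 'contact_force': [0.026, -0.006, -0.107], 'gripper_width': 0.077, 'gripper_force': 0.0}
n 2 slide [0.245, 0.004, 0.217] rot [0.02, 0.011, -0.013] | D [0.0699, 0.0229, -0.0651] v [0.003, 0.002, -0.002]
60 ..........tttttttttttttttttttttttttttttttttttttttttt
65 ..........tttttttttttttttttttttttttttttttttttttttttt
70 ..........tttttttttttttttttttttttttttttttttttttttttt
75 ..........tttytttttyyytttttttttttttttttttttttttttttt
80 ..........tyyyyyyyyyyttyyytytttttttytttyyttttttttttt
85 ..........tttytttttttttttttttttttttttttttttttttttttt
90 ..........tttttttWWWWWWWWWWWWWWttttttttttttttttttttt
95 ..........bttttttWWWWWWWWWWWWWWttttttttttttttttttttt
100 ..........bttttttWWWWWWWWWWWWWWttttttttttttttttttttt
105 ..........bttttttWWWWWWWWWWWWWWttttttttttttttttttttt
110 ..........bttttttWWWWWWWWWWWWWWttttttttttttttttttttt
115 ..........gttttttWWWWWWWWWWWWWWttttttttttttttttttttt
120 ..........gtyytyyWWWWWWWWWWWWWWttttttttttttttttttttt
125 ..........gtt
[... 988 characters left out ...]
....................
215 ....................................................
220 ....................................................
225 ....................................................
230 ....................................................
235 .......................g............................
240 ..................gbbtttb...........................
245 ..............bbttttttttb...........................
250 ..............ttttttttttt...........................
255 .............bttttttttttt...........................
260 ..gggggg.....btttttttttttb..............gggggg......
265 ..gggggg.....ttttttttttttb..............gggggg......
[[312. 158.]
 [314.  86.]
 [243.  86.]
 [245. 158.]]
```

Emit:
play_rows:
  rows:
    - {"slide": [0.245, 0.004, 0.1], "delta_rot": [0, 0, 0], "fingers": 0.75}
    - {"slide": [0.245, 0.004, 0.1], "delta_rot": [0, 0, 0], "fingers": 0.75}
    - {"slide": [0, 0, 0], "delta_rot": [0, 0, 0], "fingers": 0.75}
    - {"slide": [0, 0, 0.3], "delta_rot": [0, 0, 0], "fingers": 0.75}
    - {"slide": [0, 0, 0.25], "delta_rot": [0, 0, 0], "fingers": 0.75}
    - {"slide": [0, 0, 0.07], "delta_rot": [0, 0, 0], "fingers": 0.75}
    - {"slide": [0, 0, 0], "delta_rot": [0, 0, 0], "fingers": 0.75}

```text
time_s: 55.75
tcp_pos: [0.4984, -0.1578, 0.0226]
eef_rot: [179.8, 0.1, 19.2]
contact_force: [0.2, 0.1, 0.7]
gripper_width: 0.0764
gripper_force: 0.0
```

Emit:
play_rows:
  rows:
    - {"slide": [0, 0, 0.01], "delta_rot": [0, 0, 0], "fingers": -1}
    - {"slide": [0, 0, 0], "delta_rot": [0, 0, 0], "fingers": -1}
    - {"slide": [0, 0, 0], "delta_rot": [0, 0, 0], "fingers": -1}
    - {"slide": [0, 0, 0], "delta_rot": [0, 0, 0], "fingers": -1}
  squeeze: 35

```text
time_s: 56.25
tcp_pos: [0.4987, -0.1579, 0.0216]
eef_rot: [179.8, -0.0, 19.2]
contact_force: [-1.3, 2.0, 6.6]
gripper_width: 0.0496
gripper_force: 35.0
```

Emit:
play_rows:
  rows:
    - {"slide": [0, 0, -0.1], "delta_rot": [0, 0, 0], "fingers": -1}
    - {"slide": [0, 0, -0.35], "delta_rot": [0, 0, 0], "fingers": -1}
    - {"slide": [0, 0, -0.4], "delta_rot": [0, 0, 0], "fingers": -1}
    - {"slide": [0, 0, -0.3], "delta_rot": [0, 0, 0], "fingers": -1}
    - {"slide": [0, 0, 0], "delta_rot": [0, 0, 0], "fingers": -1}

```text
time_s: 56.88
tcp_pos: [0.5001, -0.1575, 0.1981]
eef_rot: [179.6, -0.4, 19.2]
contact_force: [-1.4, -0.2, -2.8]
gripper_width: 0.0499
gripper_force: 35.0
```

```bash
python3 - <<'E'
from h import *
S()
R=Ro.from_euler("z",7.1,degrees=True).as_matrix()
for k in (-.05,.05):
    X=np.array([.5548,.2383,.17])+R@[k,0,0]; print(X); plan(X,7.1)
E
```

```text
{'time_s': 56.875, 'tcp_pos': [0.5, -0.158, 0.198], 'eef_rot': [179.633, -0.363, 19.176], 'joints': [4.176, 7.256, -21.114, 0.297, -61.184, 104.856], 'contact_force': [-1.369, -0.22, -2.827], 'gripper_width': 0.05, 'gripper_force': 34.995}
[0.5051834  0.23211993 0.17      ]
n 7 slide [0.095, -0.36, 0.026] rot [0.01, -0.012, 0.376] | D [0.0051, 0.3896, -0.0281] v [0.006, -0.007, 0.211]
[0.6044166  0.24448007 0.17      ]
n 8 slide [0.165, -0.305, 0.023] rot [0.009, -0.011, 0.329] | D [0.1043, 0.402, -0.0281] v [0.006, -0.007, 0.211]
```

Emit:
play_rows:
  rows:
    - {"slide": [0.165, -0.305, 0.023], "delta_rot": [0, 0, 0.329], "fingers": -1}
    - {"slide": [0.165, -0.305, 0.023], "delta_rot": [0, 0, 0.329], "fingers": -1}
    - {"slide": [0.165, -0.305, 0.023], "delta_rot": [0, 0, 0.329], "fingers": -1}
    - {"slide": [0.165, -0.305, 0.023], "delta_rot": [0, 0, 0.329], "fingers": -1}
    - {"slide": [0.165, -0.305, 0.023], "delta_rot": [0, 0, 0.329], "fingers": -1}
    - {"slide": [0.165, -0.305, 0.023], "delta_rot": [0, 0, 0.329], "fingers": -1}
    - {"slide": [0.165, -0.305, 0.023], "delta_rot": [0, 0, 0.329], "fingers": -1}
    - {"slide": [0.165, -0.305, 0.023], "delta_rot": [0, 0, 0.329], "fingers": -1}

```text
time_s: 57.88
tcp_pos: [0.6019, 0.2458, 0.1633]
eef_rot: [179.7, 0.1, 7.0]
contact_force: [1.3, 0.2, -1.4]
gripper_width: 0.0499
gripper_force: 35.0
```

Emit:
play_rows:
  rows:
    - {"slide": [0, 0, 0], "delta_rot": [0, 0, 0], "fingers": -1}
    - {"slide": [0, 0, 0], "delta_rot": [0, 0, 0], "fingers": -1}

```text
time_s: 58.12
tcp_pos: [0.6015, 0.2442, 0.1631]
eef_rot: [179.7, 0.2, 7.1]
contact_force: [-0.2, -0.2, -1.9]
gripper_width: 0.0498
gripper_force: 35.0
```

```bash
python3 - <<'E'
from h import *
S(); plan([.6044,.2445,.1],7.1)
c=snap("wrist","w14"); vis(c["image"],60,0,500,280,8)
E
```

```text
{'time_s': 58.125, 'tcp_pos': [0.602, 0.244, 0.163], 'eef_rot': [179.712, 0.154, 7.115], 'joints': [39.38, 20.811, -7.602, 0.183, -61.871, 57.649], 'contact_force': [-0.163, -0.192, -1.89], 'gripper_width': 0.05, 'gripper_force': 34.995}
n 2 slide [0.01, -0.001, 0.21] rot [0.031, 0.017, 0.002] | D [0.0029, 0.0003, -0.0631] v [0.005, 0.003, 0.0]
0 ................................gWWWWWWWW..............
8 g...............................WWWWWWWWg..............
16 g...............g........g.....WWWWWWWWg...............
24 b.............................gWWWWWWWW................
32 b............................gWWWWWWWW.................
40 b...........................gWWWWWWWW..................
48 t......................g....WWWWWWWW...................
56 t.........................gWWWWWWWW....................
64 t.........................gWWWWWWW.....................
72 t........................gWWWWWWWg.....................
80 t.........................gWWWWWg......................
88 t..........................gWWWg.......................
96 t...........................gWW.............
[... 631 characters left out ...]
t..BBBBBBBBBBBBBBBBBBB..................
192 tttytyttttyyyyyt..BBBBBBBBBBBBBBBBBBB..................
200 yttyttttttyyyyyt..BBBBBBBBBBBBBBBBBBB..................
208 tttttyttttyyyyyt..BBBBBBBBBBBBBBBBBBB..................
216 tttttyttttyyytyt..BBBBBBBBBBBBBBBBBBB..................
224 tttttytttttybbtt..BBBBggWWWWWWWgggBBB..................
232 tttttttttttttbbt..BBBgttttttttttttBBB...............GG.
240 tttttttttttttbbt..BBBtttttttttttttBBB..............GGGG
248 tttttttttttttbbtb.BBBtttttttttttttgBB.............GGGGg
256 tttttttttttttbbtb.BBgttttttttttttttBB............GGGGGG
264 tttttttttttttbbtbgWWtttttttttttttttWWW...........GGGggg
272 ttttttttttttbb.btWWWtttttttttttttttgWWg.............ggW
```

Emit:
play_rows:
  rows:
    - {"slide": [0.018, 0, 0.3], "delta_rot": [0, 0, 0], "fingers": -1}
    - {"slide": [0, 0, 0.3], "delta_rot": [0, 0, 0], "fingers": -1}
    - {"slide": [0, 0, 0.25], "delta_rot": [0, 0, 0], "fingers": -1}
    - {"slide": [0, 0, 0.08], "delta_rot": [0, 0, 0], "fingers": -1}
    - {"slide": [0, 0, 0.02], "delta_rot": [0, 0, 0], "fingers": -1}
    - {"slide": [0, 0, 0], "delta_rot": [0, 0, 0], "fingers": -1}

```text
time_s: 58.92
tcp_pos: [0.6062, 0.2448, 0.0234]
eef_rot: [179.8, -0.1, 7.1]
contact_force: [0.9, 0.8, -2.9]
gripper_width: 0.0498
gripper_force: 35.0
```

Emit:
play_rows:
  rows:
    - {"slide": [0, 0, 0.01], "delta_rot": [0, 0, 0], "fingers": -1}
    - {"slide": [0, 0, 0], "delta_rot": [0, 0, 0], "fingers": -1}

```text
time_s: 59.18
tcp_pos: [0.6056, 0.2448, 0.0212]
eef_rot: [179.8, -0.1, 7.1]
contact_force: [0.2, 0.4, -1.8]
gripper_width: 0.0496
gripper_force: 35.0
```

Emit:
play_rows:
  rows:
    - {"slide": [0, 0, 0.015], "delta_rot": [0, 0, 0], "fingers": -1}
    - {"slide": [0, 0, 0.008], "delta_rot": [0, 0, 0], "fingers": -1}
    - {"slide": [0, 0, 0], "delta_rot": [0, 0, 0], "fingers": -1}

```text
time_s: 59.55
tcp_pos: [0.6055, 0.2447, 0.0179]
eef_rot: [179.8, -0.0, 7.1]
contact_force: [-2.6, -0.7, 5.8]
gripper_width: 0.0503
gripper_force: 35.0
```

Emit:
play_rows:
  rows:
    - {"slide": [0, 0, 0], "delta_rot": [0, 0, 0], "fingers": 0.36}
    - {"slide": [0, 0, 0], "delta_rot": [0, 0, 0], "fingers": 0.36}
    - {"slide": [0, 0, -0.1], "delta_rot": [0, 0, 0], "fingers": 0.36}
    - {"slide": [0, 0, -0.4], "delta_rot": [0, 0, 0], "fingers": 0.36}
    - {"slide": [0, 0, -0.4], "delta_rot": [0, 0, 0], "fingers": 0.75}
    - {"slide": [0, 0, 0], "delta_rot": [0, 0, 0], "fingers": 0.75}

```text
time_s: 60.3
tcp_pos: [0.6084, 0.2467, 0.1593]
eef_rot: [-180.0, -0.6, 7.1]
contact_force: [0.2, 0.4, 0.0]
gripper_width: 0.0735
gripper_force: 0.0
```

```bash
python3 - <<'E'
from h import *
S(); X=np.array([.5597,-.3343])-.07*np.array([.944,.329]); plan([*X,.15],19.2)
E
```

```text
{'time_s': 60.3, 'tcp_pos': [0.608, 0.247, 0.159], 'eef_rot': [-179.952, -0.594, 7.145], 'joints': [39.229, 21.156, -7.665, 0.315, -60.651, 57.763], 'contact_force': [0.169, 0.426, 0.001], 'gripper_width': 0.073, 'gripper_force': 0.0}
n 11 slide [-0.148, 0.343, 0.005] rot [0.0, -0.012, -0.239] | D [-0.1147, -0.6041, -0.0093] v [0.0, -0.01, -0.21]
```

Emit:
play_rows:
  rows:
    - {"slide": [-0.148, 0.343, 0.005], "delta_rot": [0, 0, -0.239], "fingers": 0.75}
    - {"slide": [-0.148, 0.343, 0.005], "delta_rot": [0, 0, -0.239], "fingers": 0.75}
    - {"slide": [-0.148, 0.343, 0.005], "delta_rot": [0, 0, -0.239], "fingers": 0.75}
    - {"slide": [-0.148, 0.343, 0.005], "delta_rot": [0, 0, -0.239], "fingers": 0.75}
    - {"slide": [-0.148, 0.343, 0.005], "delta_rot": [0, 0, -0.239], "fingers": 0.75}
    - {"slide": [-0.148, 0.343, 0.005], "delta_rot": [0, 0, -0.239], "fingers": 0.75}
    - {"slide": [-0.148, 0.343, 0.005], "delta_rot": [0, 0, -0.239], "fingers": 0.75}
    - {"slide": [-0.148, 0.343, 0.005], "delta_rot": [0, 0, -0.239], "fingers": 0.75}

```text
time_s: 61.3
tcp_pos: [0.5085, -0.1941, 0.1482]
eef_rot: [179.8, -0.0, 15.9]
contact_force: [0.7, -0.5, 0.3]
gripper_width: 0.0765
gripper_force: 0.0
```

Emit:
play_rows:
  rows:
    - {"slide": [-0.148, 0.343, 0.005], "delta_rot": [0, 0, -0.239], "fingers": 0.75}
    - {"slide": [-0.148, 0.343, 0.005], "delta_rot": [0, 0, -0.239], "fingers": 0.75}
    - {"slide": [-0.148, 0.343, 0.005], "delta_rot": [0, 0, -0.239], "fingers": 0.75}
    - {"slide": [0, 0, 0], "delta_rot": [0, 0, 0], "fingers": 0.75}
    - {"slide": [0, 0, 0], "delta_rot": [0, 0, 0], "fingers": 0.75}

```text
time_s: 61.92
tcp_pos: [0.4899, -0.3596, 0.1458]
eef_rot: [179.8, 0.1, 19.1]
contact_force: [-0.1, -0.5, -0.3]
gripper_width: 0.0768
gripper_force: 0.0
```

```bash
python3 - <<'E'
from h import *
S(); plan([.5597,-.3343,.08],19.2)
c=snap("wrist","w15"); vis(c["image"],160,60,420,270,5)
q=np.array([p(c,np.r_[np.array([.5597,-.3343])+np.array([[.944,-.329],[.329,.944]])@np.array(k),.056]) for k in [(-.025,-.025),(.025,-.025),(.025,.025),(-.025,.025)]]); print(q.round())
E
```

```text
{'time_s': 61.925, 'tcp_pos': [0.49, -0.36, 0.146], 'eef_rot': [179.808, 0.054, 19.073], 'joints': [-17.76, 17.802, -14.598, 0.22, -57.529, 126.715], 'contact_force': [-0.054, -0.462, -0.346], 'gripper_width': 0.077, 'gripper_force': 0.0}
n 2 slide [0.248, -0.004, 0.219] rot [0.021, 0.006, -0.014] | D [0.0698, 0.0253, -0.0658] v [0.003, 0.001, -0.002]
60 ttttttytyttttttttttttttttttttttttttttb..............
65 ttttttttttttttttttttttttttttttttttttt...............
70 ttttttttttttttttttttttttttttttttttttt...............
75 ttttttttttttttttttttttttttttttttttttt...............
80 tyytytytytytttttttttttttttttttttttttt...............
85 ttttttttttttttttttttttttttttttttttttt...............
90 tttttttttttttttttbbbbbbbbbbbbbbtttttt...............
95 tttttttttttttttttbbbbbbbbddbdbbtttttt...............
100 tttttttttttttttttbbbbbbbbbbbbbbtttttt...............
105 tttttttttttttttttbbbbbbbbbbbbbbtttttb...............
110 tttttttttttttttttbbbbbbbbbbbbbbtttttb...............
115 tttttttttttttttttbbbbbbbbbbbbbbtttttb...............
120 yyttttttttytyyyttbbbbbbbdbbbbbttttttb...............
125 yttytyyyy
[... 992 characters left out ...]
....................
215 ...................................................b
220 ...................................................b
225 ..................................................bb
230 ..................................................tt
235 .................................................btt
240 .................................................bbt
245 ................................................bttt
250 ................................................tttt
255 ...............................................btttt
260 ..gggggg................................gggggg.ttttt
265 ..gWgggg................................ggggggbbtttt
[[309. 157.]
 [311.  85.]
 [240.  86.]
 [242. 157.]]
```

Emit:
play_rows:
  rows:
    - {"slide": [0.248, 0, 0.1], "delta_rot": [0, 0, 0], "fingers": 0.75}
    - {"slide": [0.248, 0, 0.1], "delta_rot": [0, 0, 0], "fingers": 0.75}
    - {"slide": [0, 0, 0], "delta_rot": [0, 0, 0], "fingers": 0.75}
    - {"slide": [0, 0, 0.3], "delta_rot": [0, 0, 0], "fingers": 0.75}
    - {"slide": [0, 0, 0.25], "delta_rot": [0, 0, 0], "fingers": 0.75}
    - {"slide": [0, 0, 0.075], "delta_rot": [0, 0, 0], "fingers": 0.75}
    - {"slide": [0, 0, 0], "delta_rot": [0, 0, 0], "fingers": 0.75}

```text
time_s: 62.85
tcp_pos: [0.5608, -0.3351, 0.0224]
eef_rot: [179.8, 0.1, 19.2]
contact_force: [0.7, -0.1, 0.2]
gripper_width: 0.0766
gripper_force: 0.0
```

Emit:
play_rows:
  rows:
    - {"slide": [0, 0, 0.01], "delta_rot": [0, 0, 0], "fingers": -1}
    - {"slide": [0, 0, 0], "delta_rot": [0, 0, 0], "fingers": -1}
    - {"slide": [0, 0, 0], "delta_rot": [0, 0, 0], "fingers": -1}
    - {"slide": [0, 0, 0], "delta_rot": [0, 0, 0], "fingers": -1}

```text
time_s: 63.35
tcp_pos: [0.5608, -0.3355, 0.0213]
eef_rot: [179.8, 0.0, 19.1]
contact_force: [-1.7, 3.3, 6.5]
gripper_width: 0.0502
gripper_force: 35.0
```

Emit:
play_rows:
  rows:
    - {"slide": [0, 0, -0.1], "delta_rot": [0, 0, 0], "fingers": -1}
    - {"slide": [0, 0, -0.35], "delta_rot": [0, 0, 0], "fingers": -1}
    - {"slide": [0, 0, -0.4], "delta_rot": [0, 0, 0], "fingers": -1}
    - {"slide": [0, 0, -0.3], "delta_rot": [0, 0, 0], "fingers": -1}
    - {"slide": [0, 0, 0], "delta_rot": [0, 0, 0], "fingers": -1}

```text
time_s: 63.98
tcp_pos: [0.5623, -0.3359, 0.1986]
eef_rot: [179.5, -0.3, 19.2]
contact_force: [-0.5, 0.1, -3.6]
gripper_width: 0.0494
gripper_force: 35.0
```

```bash
python3 - <<'E'
from h import *
S(); plan([.5052,.2321,.18],7.1)
E
```

```text
{'time_s': 63.975, 'tcp_pos': [0.562, -0.336, 0.199], 'eef_rot': [179.485, -0.305, 19.158], 'joints': [-13.667, 19.347, -4.943, 0.295, -65.175, 122.702], 'contact_force': [-0.52, 0.056, -3.589], 'gripper_width': 0.049, 'gripper_force': 34.993}
n 10 slide [0.053, -0.378, 0.011] rot [0.01, -0.008, 0.263] | D [-0.0571, 0.568, -0.0186] v [0.008, -0.006, 0.21]
```

Emit:
play_rows:
  rows:
    - {"slide": [0.053, -0.378, 0.011], "delta_rot": [0, 0, 0.263], "fingers": -1}
    - {"slide": [0.053, -0.378, 0.011], "delta_rot": [0, 0, 0.263], "fingers": -1}
    - {"slide": [0.053, -0.378, 0.011], "delta_rot": [0, 0, 0.263], "fingers": -1}
    - {"slide": [0.053, -0.378, 0.011], "delta_rot": [0, 0, 0.263], "fingers": -1}
    - {"slide": [0.053, -0.378, 0.011], "delta_rot": [0, 0, 0.263], "fingers": -1}
    - {"slide": [0.053, -0.378, 0.011], "delta_rot": [0, 0, 0.263], "fingers": -1}
    - {"slide": [0.053, -0.378, 0.011], "delta_rot": [0, 0, 0.263], "fingers": -1}
    - {"slide": [0.053, -0.378, 0.011], "delta_rot": [0, 0, 0.263], "fingers": -1}

```text
time_s: 64.97
tcp_pos: [0.504, 0.1205, 0.1776]
eef_rot: [179.8, 0.1, 9.5]
contact_force: [0.9, 0.6, -3.4]
gripper_width: 0.05
gripper_force: 35.0
```

Emit:
play_rows:
  rows:
    - {"slide": [0.053, -0.378, 0.011], "delta_rot": [0, 0, 0.263], "fingers": -1}
    - {"slide": [0.053, -0.378, 0.011], "delta_rot": [0, 0, 0.263], "fingers": -1}
    - {"slide": [0, 0, 0], "delta_rot": [0, 0, 0], "fingers": -1}
    - {"slide": [0, 0, 0], "delta_rot": [0, 0, 0], "fingers": -1}

```text
time_s: 65.47
tcp_pos: [0.5025, 0.2332, 0.1735]
eef_rot: [179.7, 0.1, 7.1]
contact_force: [-0.8, -0.7, -2.6]
gripper_width: 0.05
gripper_force: 35.0
```

```bash
python3 - <<'E'
from h import *
S(); plan([.5052,.2321,.14],7.1)
c=snap("wrist","w16"); vis(c["image"],100,40,460,280,7)
E
```

```text
{'time_s': 65.475, 'tcp_pos': [0.503, 0.233, 0.173], 'eef_rot': [179.711, 0.117, 7.134], 'joints': [45.263, 11.733, -18.991, 0.18, -59.547, 51.78], 'contact_force': [-0.751, -0.672, -2.56], 'gripper_width': 0.05, 'gripper_force': 34.993}
n 1 slide [0.017, 0.008, 0.223] rot [0.063, 0.026, 0.008] | D [0.0027, -0.0011, -0.0335] v [0.005, 0.002, 0.001]
40 ttttttttyyt..gBBBBBBBBBBBBBBBBBBBBBBBB..............
47 ttttttttyyt...BBBBBBBBBBBBBBBBBBBBBBBB..............
54 ttttttttyyt...BBBBBBBWWWWWWWWWWBBBBBBB..............
61 tttttytyytt...BBBBBBBWWWWWWWWWWBBBBBBB..............
68 ttttttttytt...BBBBBBBWWWWWWWWWWBBBBBBB..............
75 tttttytyytyb..BBBBBBBWWWWWWWWWWBBBBBBB..............
82 tttttytyyttb..BBBBBBBWWWWWWWWWWBBBBBBB..............
89 tttttytyyttb..BBBBBBBWWWWWWWWWWBBBBBBB..............
96 ttttttyyyttt..BBBBBBBWWWWWWWWWWBBBBBBB..............
103 ttttttyytttt..BBBBBBBWWWWWWWWWWBBBBBBB..............
110 tttttttttttt..BBBBBBBWWWWWWWWWWBBBBBBB..............
117 ttttttttbbtt..BBBBBBBBWWWWWWWWWBBBBBB...............
124 ttttttttbbtt..BBBBBBBBBBBBBBBBBBBBBBB...............
131 ttttttttbbtt.
[... 536 characters left out ...]
B.............GG
201 tttttttttttyt..BBBBBBBBBBBBBBBBBBBBBB..............G
208 tttttttttttyt..BBBBBBBBBBBBBBBBBBBBBB...............
215 tttttttttttyt..BBBBBBBBBBBBBBBBBBBBB................
222 tttttttttttyt..gBBBBBBBBBBBBBBBBBBBB................
229 ttttttttttttt..gBBBddddddddddddd.BBB................
236 tttttttttttytb..BBBddddddddddddddBBB................
243 tttttttttttttb..BB.ddddddddddddddBBB................
250 tttttttttttttg..BBddddddddddddddd.BB................
257 ...............gBBddddddddddddddddBBg...............
264 ..............gggbddddddddddddddddgggg..............
271 .............ggggbddddddddddddddddgggg..............
278 .............gggg.ddddddddddddddddggggg.............
```

Emit:
play_rows:
  rows:
    - {"slide": [0.017, 0.008, 0.3], "delta_rot": [0, 0, 0], "fingers": -1}
    - {"slide": [0, 0, 0.3], "delta_rot": [0, 0, 0], "fingers": -1}
    - {"slide": [0, 0, 0.3], "delta_rot": [0, 0, 0], "fingers": -1}
    - {"slide": [0, 0, 0.1], "delta_rot": [0, 0, 0], "fingers": -1}
    - {"slide": [0, 0, 0.02], "delta_rot": [0, 0, 0], "fingers": -1}
    - {"slide": [0, 0, 0], "delta_rot": [0, 0, 0], "fingers": -1}

```text
time_s: 66.28
tcp_pos: [0.5072, 0.2327, 0.0228]
eef_rot: [179.8, -0.1, 7.1]
contact_force: [-0.0, -0.1, -3.0]
gripper_width: 0.0499
gripper_force: 35.0
```

Emit:
play_rows:
  rows:
    - {"slide": [0, 0, 0.01], "delta_rot": [0, 0, 0], "fingers": -1}
    - {"slide": [0, 0, 0], "delta_rot": [0, 0, 0], "fingers": -1}

```text
time_s: 66.53
tcp_pos: [0.5065, 0.2326, 0.0208]
eef_rot: [179.8, -0.1, 7.1]
contact_force: [0.2, 0.3, -3.6]
gripper_width: 0.0499
gripper_force: 35.0
```

Emit:
play_rows:
  rows:
    - {"slide": [0, 0, 0.015], "delta_rot": [0, 0, 0], "fingers": -1}
    - {"slide": [0, 0, 0.007], "delta_rot": [0, 0, 0], "fingers": -1}
    - {"slide": [0, 0, 0], "delta_rot": [0, 0, 0], "fingers": -1}

```text
time_s: 66.9
tcp_pos: [0.5064, 0.2324, 0.0175]
eef_rot: [179.8, -0.0, 7.1]
contact_force: [-2.1, -1.1, 6.8]
gripper_width: 0.0496
gripper_force: 35.0
```

Emit:
play_rows:
  rows:
    - {"slide": [0, 0, 0], "delta_rot": [0, 0, 0], "fingers": 0.36}
    - {"slide": [0, 0, 0], "delta_rot": [0, 0, 0], "fingers": 0.36}
    - {"slide": [0, 0, -0.1], "delta_rot": [0, 0, 0], "fingers": 0.36}
    - {"slide": [0, 0, -0.4], "delta_rot": [0, 0, 0], "fingers": 0.36}
    - {"slide": [0, 0, -0.4], "delta_rot": [0, 0, 0], "fingers": 0.36}
    - {"slide": [-0.2, 0.3, -0.1], "delta_rot": [0, 0, 0], "fingers": 0.36}
    - {"slide": [-0.2, 0.38, 0], "delta_rot": [0, 0, 0], "fingers": 0.36}
    - {"slide": [0, 0.38, 0], "delta_rot": [0, 0, 0], "fingers": 0.36}

```text
time_s: 67.9
tcp_pos: [0.4655, 0.068, 0.1689]
eef_rot: [179.9, -0.1, 7.2]
contact_force: [1.8, 0.4, 0.2]
gripper_width: 0.0595
gripper_force: 0.0
```

Emit:
play_rows:
  rows:
    - {"slide": [0, 0.38, 0], "delta_rot": [0, 0, 0], "fingers": 0.36}
    - {"slide": [0, 0.38, 0], "delta_rot": [0, 0, 0], "fingers": 0.36}
    - {"slide": [0, 0.38, 0], "delta_rot": [0, 0, 0], "fingers": 0.36}
    - {"slide": [0, 0.38, 0], "delta_rot": [0, 0, 0], "fingers": 0.36}
    - {"slide": [0, 0, 0], "delta_rot": [0, 0, 0], "fingers": 0.36}
    - {"slide": [0, 0, 0], "delta_rot": [0, 0, 0], "fingers": 0.36}

```text
time_s: 68.65
tcp_pos: [0.4948, -0.1572, 0.1686]
eef_rot: [179.8, -0.0, 7.0]
contact_force: [0.1, -0.4, -0.2]
gripper_width: 0.0596
gripper_force: 0.0
```

```bash
python3 - <<'E'
from h import *
S(); snap("top","t17",s=1.42)
E
```

```text
{'time_s': 68.65, 'tcp_pos': [0.495, -0.157, 0.169], 'eef_rot': [179.787, -0.025, 7.014], 'joints': [4.225, 8.55, -23.764, 0.251, -57.651, 92.656], 'contact_force': [0.134, -0.369, -0.208], 'gripper_width': 0.06, 'gripper_force': 0.0}
```

View pics/t17.png

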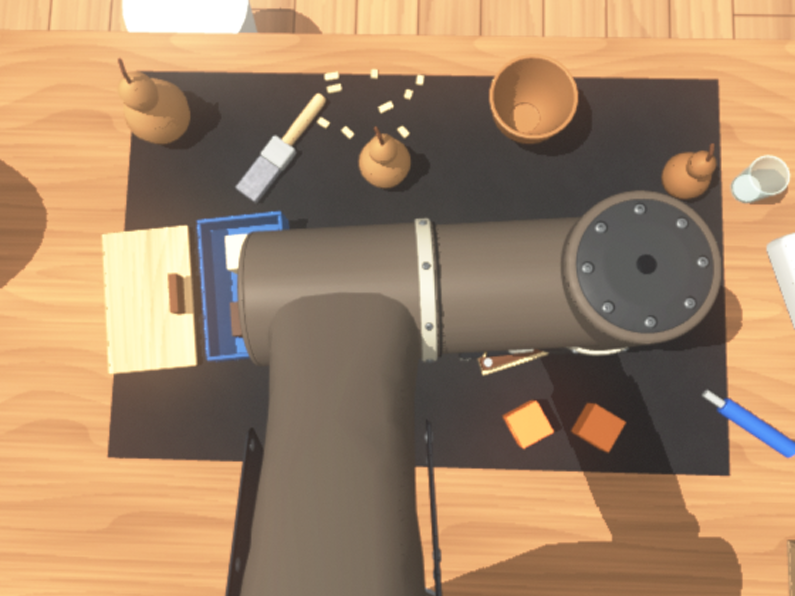

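```bash
python3 - <<'E'
from h import *
a=load("side0")["image"];c=snap("side","s18")["image"]
vis(a,228,205,278,260,3);print();vis(c,228,205,278,260,3)
E
```

```text
205 .................
208 ................b
211 ................t
214 ....Wg.........by
217 ...gWWg........ty
220 ...gWWWWG......bt
223 ....gWGWWW.......
226 ....ggWWWWW......
229 ....GGWWWWWr.....
232 ....GGWWWrrWg....
235 ...gGGGWrWWWWg...
238 ....GGGGtWWWWg...
241 .....GGGGWWWWg...
244 ......GGGGgWgG...
247 .......GGGGGG....
250 .......gGGG......
253 .................
256 b................
259 ytb..............

205 .................
208 ................b
211 ................t
214 ...gWg.........by
217 ...gWWg........ty
220 ...gWWWWG......bt
223 ....gWGWWW.......
226 ....gWWWWWW......
229 ....GGWWWWrr.....
232 ....GGWWrrWWg....
235 ...gGGGWrWWWWg...
238 ....GGGGtWWWWg...
241 .....GGGGWWWWg...
244 ......GGGGgWgG...
247 .......GGGGGG....
250 ........GGG......
253 .................
256 .................
259 .................
```

The gauge sits on its rest as it did at the start, so I am handing in.

```bash
python3 -c "
from plant import r
print(r.close_job())"
```

```text
the job is handed in; nothing more can be done
None
```

I handed the job in: maple and then walnut were each gauged go and no-go (cherry was absent) and now stand in the tub, the lid lies flat on the bench cleat up, and the gauge is back on its rest with nothing else moved; no score came back.

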